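# Set up an egg-decorating place

## Task

Get this egg-decorating place ready for the next pupil: put every stencil blank that is there (round, square, or both) fully down into the matching recess of the tracing lamp, then, with the stencils in, press the lamp's blue key firmly until you feel it take the press. Put every decorating tool lying about (stylus, tealight, corner gauge, cross stamp, beeswax bar; some may be missing) fully home in the cavity of its own outline in the grey tray, before or after, and leave the egg carton, the egg in its cup and the brush jar where they are.

Things in the scene. Friction and masses are not known exactly. Their poses are not given: they have to be found in the camera images.
- tray: grey shadow-cut kit tray, fixed to the table, 180 mm (x) by 300 mm (y), 12 mm high, with five red-floored cavities. Origin: centre of its underside
- lamp: white flat tracing lamp, fixed to the table, 90 mm (x) by 210 mm (y), 30 mm high, with a round and a square recess and a key in its top. Origin: centre of its underside
- lamp_key: blue square membrane key, 24 x 24 mm with a white dot, on a black field at the lamp's -y end. Origin: middle of its top face, 32 mm above the table. It gives only about 1.5 mm, bottoms at about 5.5 N, and switches when 6 N or more is held on it for a moment (0.1 s); more than 45 N ruins it
- stylus_c (a point): loose wax stylus, T-shaped from above, 120 mm long: white handle (black band near the head) 14 mm wide (x), 22 mm high and 104 mm long (y from -60 to +44 mm), and at its +y end a brass cross-head 34 mm wide (x), 16 mm long (y from +44 to +60 mm), 16 mm high. Point: middle of the length, 11 mm above the underside. z up. Grasp the handle across x near this point
- tealight_c (a point): loose tealight in a round aluminium tin, diameter 48 mm, height 24 mm. Point: its centre, 12 mm above the underside. z up
- gauge_c (a point): loose dark wooden L-shaped corner gauge, 22 mm high, legs 16 mm wide: long leg 70 mm along y, centred on this point; short leg starts at the +y end of the long leg and points to +x, reaching x = +42 mm (its centre line is at y = +27 mm). Point: middle of the long leg, 11 mm above the underside. z up. Grasp the long leg across x
- stamp_c (a point): loose motif stamp: green cross-shaped (plus-shaped) base 12 mm high, each arm 16 mm wide and 56 mm from tip to tip, along x and y; in its middle an upright square wooden grip 16 x 16 mm, from 12 to 36 mm above the underside. Point: on the axis, 18 mm above the underside. z up
- bar_c (a point): loose bar of yellow beeswax, 28 mm (x) by 56 mm (y) by 24 mm high. Point: its centre, 12 mm above the underside. z up
- disc_c (a point): loose round blue stencil blank, diameter 60 mm, 8 mm thick, with an upright square white knob 16 x 16 mm (faces along x and y) from 8 to 30 mm above the underside. Point: on the axis, 15 mm above the underside. z up
- square_c (a point): loose square orange stencil blank, 54 x 54 mm (x, y), 8 mm thick, with an upright square white knob 16 x 16 mm (faces along x and y) from 8 to 30 mm above the underside. Point: on the axis, 15 mm above the underside. z up
- cavity_stylus (a point): middle of the floor of the T-shaped cavity in the tray, in the tray's axes. All five tray cavities are 7 mm deep, have the outline of their part plus 3 mm in width and length, and a flat red floor 5 mm above the table; the part is home when its x and y axes match these (up to the symmetry of its outline) and its underside is on this floor. This one: slot along y with the cross-head at its +y end; this point is where the stylus's middle comes
- cavity_tealight (a point): middle of the floor of the round cavity (diameter 51 mm) for the tealight, in the tray's axes
- cavity_gauge (a point): floor of the L-shaped cavity for the gauge, in the tray's axes: this point is where the middle of the gauge's long leg comes; long leg along y, short leg to +x at the +y end
- cavity_stamp (a point): middle of the floor of the cross-shaped cavity for the stamp, arms along x and y, in the tray's axes
- cavity_bar (a point): middle of the floor of the rectangular cavity (31 mm in x, 59 mm in y) for the beeswax bar, in the tray's axes
- recess_disc (a point): middle of the floor of the round recess (diameter 63 mm, 5 mm deep, pale yellow floor 25 mm above the table) in the lamp, for the round stencil; in the lamp's axes
- recess_square (a point): middle of the floor of the square recess (57 x 57 mm, 5 mm deep, pale yellow floor 25 mm above the table) in the lamp, for the square stencil; sides along the lamp's x and y
- carton: bystander: grey egg carton with eggs, 105 x 150 mm, 45 mm high (eggs to 70 mm, lid flap to 90 mm), loose. Origin: centre of its underside
- egg_cup: bystander: decorated pink egg in a blue cup, diameter 48 mm, 82 mm high, loose. Origin: centre of its underside
- brush_jar: bystander: brown jar of brushes, diameter 68 mm, 60 mm high (brushes to 120 mm), loose. Origin: centre of its underside
There are look-alikes about, which are no part of the job. There is more than one size of the part that bears disc_c; the job needs the middle-sized. There is more than one size of the part that bears square_c; the job needs the larger.

How it is judged:
By the outcome, as a careful person would: the job done as asked, in the order asked, and still so for the second after the job is handed in, with the robot touching nothing.
Of stylus, tealight, gauge, stamp, bar only 4 to 5 are there at a start; the rules pass over those that are not, and their reading is None.
Of disc, square only 1 to 2 are there at a start; the rules pass over those that are not, and their reading is None.
At some moment in a run one of stylus, tealight, gauge, stamp, bar, disc, square may be knocked a few centimetres aside while the robot is not near it.
Once in a run the grip may slacken for a moment while it holds something.
It also fails if it takes over 210 s, if anything falls off the work surface, if the arm or the gripper's body presses on something with over 40 N, if the wrist force passes 120 N, or if a joint passes its speed limit or range.

## Robot

A 7-joint arm with a two-finger parallel gripper is mounted at the origin on the work surface. World frame = base frame: x ahead of the robot, y to its left, z up, the work surface at z = 0. Lengths are in m, angles in rad, forces in N, time in s.
With the tool pointing down it reaches from about 0.4 to 0.875 m from the base axis. Payload 19.3 kg.
Tool frame: the origin (TCP) lies midway between the tips of the shut fingers; the grasp point (between the pads) lies 19 mm behind it; z points along the fingers, y is the line along which they close (so a half turn about z gives the same grasp; the last joint's range is limited). The gripper opens to 85 mm and grips with 20 to 120 N. Pads are 22 mm wide; open, the fingers measure 114 mm over their backs; the gripper's body (76 mm by 85 mm) begins 54 mm behind the grasp point. The pads swing forward as they close: fully open they stand 13 mm farther back than shut.
Start: joints at [-1.342, 0.521, -0.036, 1.599, 0.021, 1.021, -0.113], TCP at [0.184, 0.597, 0.203] pointing down, gripper open.
Joint ranges: [-2.91, 2.91], [-0.3, 2.13], [-1.5, 1.42], [0.17, 2.43], [-1.26, 4.41], [0.16, 1.93], [-2.52, 2.52]. Speed limits (rad/s): [1.89, 1.89, 2.39, 2.39, 3.01, 3.01, 3.01].

## Interface

Orientations are given as [roll, pitch, yaw] about the fixed x, y, z axes, in that order (R = Rz(yaw) Ry(pitch) Rx(roll)).
In Python, from workcell import telemetry, grab_frame, calibration, bot, outline_of, landmark_of gives the robot as it stands. The module is installed in compiled form; this text tells all that it offers.
- The arm moves only by the shell command python3 -m inch 'ROWS' [FORCE]. ROWS is JSON, a list of rows, each a list of 7 numbers: the shift along the tool's x, y, z in m, then the turn, a rotation vector about the tool's x, y, z in rad, then the closure, from 0 (fully open) to 1 (shut). A call has 1 to 5 rows; each row shifts and turns the commanded pose from where the row before left it, along the tool's axes as they then stand; what a row does not reach is not made up. A row lasts 1/10 s, in which the tool goes at most 50 mm and 8.59 degrees, less where a joint would pass 70% of its speed; a pose out of reach is approached as far as the arm can. A call is refused whole if a number of a shift passes 0.05 or a number of a turn 0.15, either way. A call with a gripper value outside its range is refused whole. The fingers move at their own pace and stop on an object; FORCE is the grip in N (left out, the last holds). Time passes only in rows, so rows that do not move let the fingers close. It gives the time, the measured TCP pose, the force, the opening and the grip force at its end, in the units of the state.
- telemetry.observe(): the state, without advancing time (a new reading comes with each control period).
- grab_frame(name): name is "side" or "top" or "wrist"; returns the picture (480x640x3 uint8, red, green, blue); there is no depth.
- calibration(name): a dict with "fovy" (degrees; the focal length in pixels is half the picture's height over the tangent of half this angle, whatever the lens; pixels are square), "cx", "cy" (the principal point, pixels), "pose" (4x4, takes a point from camera to world coordinates). Camera axes: x right, y down, z forward; pixel columns grow to the right and rows downward; lengths in m; the calibration is good to about 2 mm. The wrist camera is an equidistant fisheye: a pixel r from the principal point sees the ray r / f radians off the axis. A picture is of the moment at which its call begins: read the wrist's pose just before it. calibration takes no time and is no camera call; for the wrist camera it gives the pose at the moment of the call.
- bot.job_done(): hands the job in; it is judged then, once.
Trained networks look in the newest picture that a camera, given by its name, has taken for a name from the list of things; names that differ only in an ending like _2 or _b are one class to them, and where a whole thing is asked for, a point or a joint stands for the part that bears it (a point fixed in the world has none). Each returns a list of dicts, best first, with "score" (0 to 1); they miss things now and then, are a little off and sometimes report something else, mostly with a low value. They report only what shows in the picture. A call takes as long as a camera call. They do not tell look-alikes from the thing itself.
- outline_of(label, camera): "region" (480x640 bool, what is visible of it) and "rect" ([left, top, right, bottom] in pixels, round what is visible of it).
- landmark_of(label, camera): "xy" ([column, row] in pixels: a listed point, or the origin of a listed thing).
The state is a dict: "clock": time; "qpos": joint angles; "qd": joint speeds; "joint_efforts": joint torques, N m; "position": TCP position; "tool_rot": TCP orientation; "force": force on the tool from outside, world axes, zero at the start; "moment": the same for the moment, N m; "grip_width": finger opening in m; "finger_force": force on a finger pad.
Only numpy, scipy, OpenCV 4.12 (cv2) and the standard library are available. Lean on these libraries where they do the work, as an engineer would, in place of code of your own. Each camera call takes 0.05 s, during which the arm holds its last target. There are 200 camera calls.

## Working session

There is one attempt and no reset: what is moved stays moved. The work goes in short steps, Python scripts to look and compute and a shell command to move; the robot and the scene stay as the last step left them, time stands still between calls to the robot, and variables do not carry over. Pictures are saved under pics/ and viewed, at most 14 in all, crops included, and the job is handed in when it is done.

```bash
mkdir -p pics
cat > h.py <<'E'
import numpy as np, cv2
from workcell import telemetry, grab_frame, calibration, bot, outline_of, landmark_of
def ray(uv,cal,fish=False):
    f=240/np.tan(np.radians(cal["fovy"])/2); d=np.array([uv[0]-cal["cx"],uv[1]-cal["cy"]])/f
    if fish:
        r=np.hypot(*d)+1e-12; v=np.array([*(d/r*np.sin(r)),np.cos(r)])
    else: v=np.array([*d,1.])
    T=np.array(cal["pose"]); return T[:3,3],T[:3,:3]@v
def at(uv,cal,z,fish=False):
    o,v=ray(uv,cal,fish); return o+v*(z-o[2])/v[2]
def pix(P,cal,fish=False):
    f=240/np.tan(np.radians(cal["fovy"])/2); T=np.array(cal["pose"]); c=T[:3,:3].T@(np.array(P)-T[:3,3])
    if fish:
        a=np.hypot(c[0],c[1])+1e-12; r=f*np.arctan2(a,c[2]); return np.array([cal["cx"]+r*c[0]/a,cal["cy"]+r*c[1]/a])
    return np.array([cal["cx"]+f*c[0]/c[2],cal["cy"]+f*c[1]/c[2]])
def save(img,n): cv2.imwrite(f"pics/{n}.png",cv2.cvtColor(img,cv2.COLOR_RGB2BGR))
E
python3 - <<'E'
from h import *
np.set_printoptions(precision=3,suppress=True)
s=telemetry.observe(); print(s)
for n in ("top","side"):
    im=grab_frame(n); save(im,n+"0"); c=calibration(n); print(n,c)
    np.save(f"{n}0.npy",im)
c=calibration("top")
H=dict(tray=0,lamp=0,lamp_key=.032,stylus_c=.011,tealight_c=.012,gauge_c=.011,stamp_c=.018,bar_c=.012,disc_c=.015,square_c=.015,cavity_stylus=.005,cavity_tealight=.005,cavity_gauge=.005,cavity_stamp=.005,cavity_bar=.005,recess_disc=.025,recess_square=.025,carton=0,egg_cup=0,brush_jar=0)
grab_frame("top")
for k,z in H.items():
    for d in landmark_of(k,"top")[:4]:
        if d["score"]>.2: print(k,round(d["score"],2),np.round(d["xy"]),at(d["xy"],c,z)[:2])
E
```

```text
{'clock': 0.0, 'qpos': array([-1.342,  0.522, -0.036,  1.6  ,  0.021,  1.021, -0.113]), 'qd': array([-0.001,  0.001, -0.001,  0.001,  0.001,  0.001, -0.001]), 'joint_efforts': array([ -0.001, -92.71 ,   1.979, -36.993,   0.018,   0.008,  -0.   ]), 'position': array([0.184, 0.597, 0.203]), 'tool_rot': array([-3.14 ,  0.   ,  2.843]), 'force': array([-0.126, -0.442, -0.282]), 'moment': array([0.012, 0.044, 0.021]), 'finger_force': 0.0, 'grip_width': 0.08594495831337798}
top {'fovy': 54.167126643212896, 'cx': 323.61917647400014, 'cy': 244.076554316334, 'pose': array([[ 0.016, -0.993,  0.119,  0.409],
       [-1.   , -0.015,  0.01 ,  0.063],
       [-0.009, -0.12 , -0.993,  1.017],
       [ 0.   ,  0.   ,  0.   ,  1.   ]])}
side {'fovy': 45.75849704631686, 'cx': 313.39227843373, 'cy': 253.03194873868875, 'pose': array([[ 0.802, -0.427,  0.418,  0.014],
       [-0.597, -0.55 ,  0.584, -0.669],
       [-0.019, -0.717, -0.696,  0.894],
       [ 0.   ,  0.   ,  0.   ,  1.   ]])}
tray 0.55 [443. 221.] [ 0.586 -0.186]
tray 0.34 [175. 234.] [0.548 0.402]
lamp 0.89 [280. 208.] [0.609 0.173]
lamp
[... 719 characters left out ...]
cavity_stylus 0.48 [400. 207.] [ 0.615 -0.092]
cavity_tealight 0.88 [406. 242.] [ 0.537 -0.103]
cavity_gauge 0.98 [402. 208.] [ 0.613 -0.096]
cavity_gauge 0.3 [490. 199.] [ 0.634 -0.289]
cavity_stamp 0.9 [443. 197.] [ 0.638 -0.185]
cavity_bar 0.95 [485. 201.] [ 0.631 -0.277]
cavity_bar 0.21 [251. 278.] [0.455 0.23 ]
recess_disc 0.73 [247. 204.] [0.613 0.24 ]
recess_disc 0.47 [176. 235.] [0.543 0.391]
recess_disc 0.46 [253. 277.] [0.455 0.222]
recess_square 0.9 [281. 210.] [0.601 0.166]
recess_square 0.69 [444. 220.] [ 0.583 -0.183]
carton 0.61 [404. 134.] [ 0.783 -0.102]
egg_cup 0.79 [338. 136.] [0.776 0.047]
brush_jar 0.82 [271. 146.] [0.751 0.196]
brush_jar 0.65 [439. 305.] [ 0.402 -0.175]
```

View pics/top0.png

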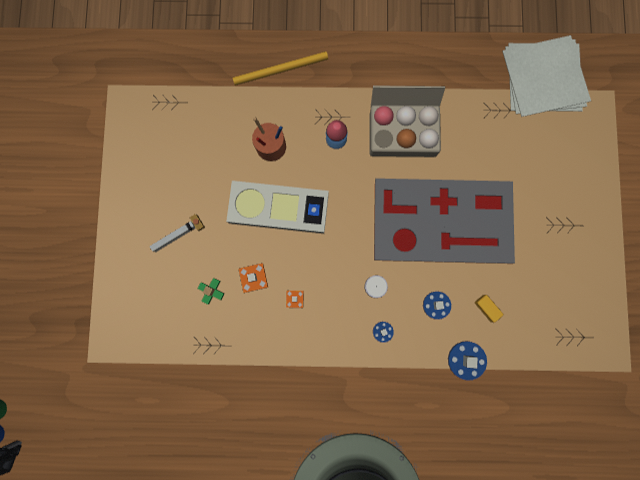

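View pics/side0.png

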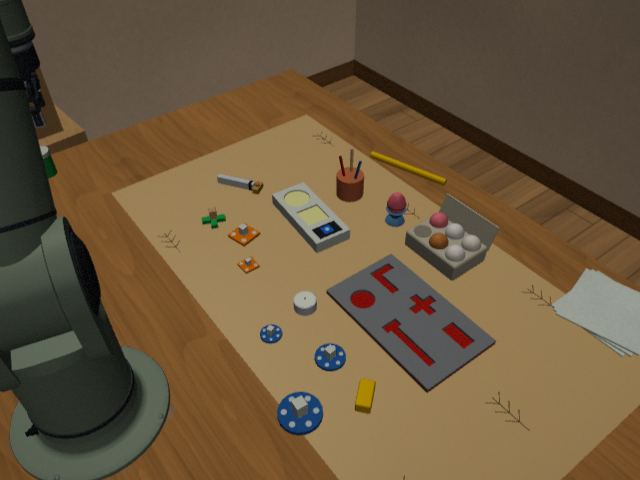

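The top view shows these parts:
- Stylus (177,233), stamp (210,291), tealight (376,287) and beeswax bar (488,308).
- Tray, centred at (443,221), and lamp (278,207), with its key at (314,210).
- Three round blanks: (437,305), (383,332), (467,360). (437,305) is the middle-sized one, about 29 px or 60 mm wide.
- Two square blanks: (253,277), about 26 px, and (295,298), about 17 px. (253,277) is the larger.

There is no corner gauge to be seen. I'll go above the lamp and square area next.

```bash
cat >> h.py <<'E'
from scipy.spatial.transform import Rotation as Ro
def plan(x,y,z,yaw=None):
    """rotvec still to turn (tool axes) to reach yaw, tool down; then shift in tool axes after the turn"""
    s=telemetry.observe(); R=Ro.from_euler("xyz",s["tool_rot"]); yaw=s["tool_rot"][2] if yaw is None else yaw
    G=Ro.from_euler("xyz",[np.pi,0,yaw]); rv=(R.inv()*G).as_rotvec()
    d=G.inv().apply(np.array([x,y,z])-s["position"]); print("turn",np.round(rv,3),"shift",np.round(d,4),"q7",round(s["qpos"][6],2))
E
python3 -m inch '[[0,0,-0.02,0,0,-0.15,0],[0,0,-0.02,0,0,-0.148,0],[-0.036,-0.04,-0.005,0,0,0,0],[-0.036,-0.04,-0.005,0,0,0,0],[-0.036,-0.04,-0.005,0,0,0,0]]'
python3 -m inch '[[-0.036,-0.04,0,0,0,0,0],[-0.036,-0.04,0,0,0,0,0],[-0.036,-0.04,0,0,0,0,0],[-0.036,-0.04,0,0,0,0,0],[-0.036,-0.04,0,0,0,0,0]]'
python3 -m inch '[[-0.03,-0.04,0,0,0,0,0],[-0.03,-0.04,0,0,0,0,0],[0,0,0,0,0,0,0],[0,0,0,0,0,0,0]]'
python3 - <<'E'
from h import *
np.set_printoptions(precision=3,suppress=True)
c=calibration("wrist"); im=grab_frame("wrist"); save(im,"w1"); s=telemetry.observe(); print(s["position"],s["tool_rot"],s["qpos"],c)
H=dict(lamp=0,lamp_key=.032,stylus_c=.011,stamp_c=.018,disc_c=.015,square_c=.015,recess_disc=.025,recess_square=.025)
for k,z in H.items():
    for d in landmark_of(k,"wrist")[:3]:
        if d["score"]>.2: print(k,round(d["score"],2),np.round(d["xy"]),at(d["xy"],c,z,1)[:2])
E
```

```text
clock: 1.65
position: [0.2848, 0.4847, 0.2573]
tool_rot: [3.141, 0.0, 3.141]
force: [1.5, -0.1, -0.1]
grip_width: 0.0855
finger_force: 0.0
clock: 2.15
position: [0.452, 0.2985, 0.2574]
tool_rot: [3.141, 0.0, 3.141]
force: [0.8, 1.9, -1.0]
grip_width: 0.0854
finger_force: 0.0
clock: 2.55
position: [0.5113, 0.2192, 0.257]
tool_rot: [-3.142, -0.0, 3.138]
force: [-1.2, 0.9, 0.0]
grip_width: 0.0852
finger_force: 0.0
[0.511 0.22  0.257] [ 3.141 -0.     3.141] [-0.553  0.357  0.052  1.722 -0.021  1.064  1.076] {'fovy': 65.70646984690485, 'cx': 320.31954831464054, 'cy': 236.8049014233613, 'pose': array([[ 0.003,  0.946,  0.324,  0.427],
       [ 1.   , -0.003, -0.002,  0.218],
       [-0.001,  0.324, -0.946,  0.428],
       [ 0.   ,  0.   ,  0.   ,  1.   ]])}
lamp 0.92 [287. 259.] [0.603 0.176]
lamp_key 0.52 [219. 269.] [0.603 0.097]
stylus_c 0.65 [465. 217.] [0.545 0.395]
stamp_c 0.69 [407. 116.] [0.427 0.314]
disc_c 0.95 [96. 64.] [ 0.344 -0.057]
disc_c 0.94 [ 2. 51.] [ 0.285 -0.237]
disc_c 0.58 [ 36. 122.] [ 0.403 -0.168]
square_c 0.61 [323. 140.] [0.456 0.221]
square_c 0.55 [244. 102.] [0.412 0.134]
square_c 0.32 [ 15. 271.] [ 0.626 -0.275]
recess_disc 0.73 [338. 275.] [0.613 0.239]
recess_square 0.62 [267. 270.] [0.607 0.154]
```

View pics/w1.png

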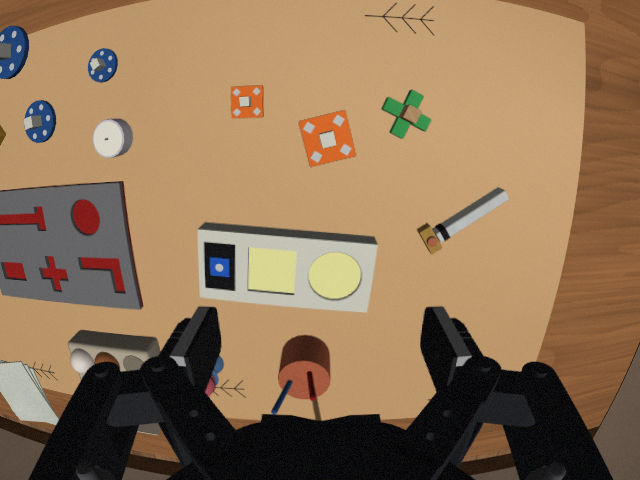

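The wrist view from above the lamp shows:
- Larger orange square at (327,138), smaller one at (247,101).
- Stamp (407,114) and stylus (465,217).
- Lamp square recess (272,271), round recess (335,276) and key (219,267).

The larger square, about 50 px against 33 px, is the wanted one. I'll now measure metrically from an orthorectified view, and save one crop of the candidates.

```bash
cat >> h.py <<'E'
S=0.0005
def ortho(im,cal,z,cx,cy,h=0.05,fish=True):
    """metric map: rows = +x downwards, cols = +y to the right, S m per px"""
    n=int(2*h/S); X,Y=np.meshgrid(cx-h+S*np.arange(n),cy-h+S*np.arange(n),indexing="ij")
    f=240/np.tan(np.radians(cal["fovy"])/2); T=np.array(cal["pose"])
    c=(np.stack([X,Y,np.full_like(X,z)],-1)-T[:3,3])@T[:3,:3]
    if fish: a=np.hypot(c[...,0],c[...,1])+1e-12; k=f*np.arctan2(a,c[...,2])/a
    else: k=f/c[...,2]
    return cv2.remap(im,(cal["cx"]+k*c[...,0]).astype(np.float32),(cal["cy"]+k*c[...,1]).astype(np.float32),cv2.INTER_LINEAR)
def rng(o,lo,hi):
    return cv2.inRange(cv2.cvtColor(o,cv2.COLOR_RGB2HSV),np.array(lo),np.array(hi))
COL=dict(orange=((5,150,90),(16,255,255)),blue=((100,120,40),(125,255,255)),yellow=((24,40,140),(36,160,255)),
 green=((45,100,40),(85,255,255)),wax=((18,160,90),(32,255,255)),red=((0,150,60),(4,255,255)),grey=((0,0,55),(180,45,130)),white=((0,0,150),(180,45,255)))
def blob(o,col,cx,cy,h,name=None):
    m=rng(o,*COL[col]); m=cv2.morphologyEx(m,cv2.MORPH_CLOSE,np.ones((5,5)))
    cs,_=cv2.findContours(m,cv2.RETR_EXTERNAL,cv2.CHAIN_APPROX_NONE)
    if not cs: return None
    c=max(cs,key=cv2.contourArea)
    M=cv2.moments(c); r=cv2.minAreaRect(c)
    w=lambda p:(round(cx-h+S*p[1],4),round(cy-h+S*p[0],4))
    print(name or col,"centroid",w((M["m10"]/M["m00"],M["m01"]/M["m00"])),"rect",w(r[0]),"size",np.round(np.array(r[1])*S*1e3,1),"ang(from +y to +x)",round(r[2],1),"area mm2",round(M["m00"]*S*S*1e6))
    return c,m
E
python3 - <<'E'
from h import *
im=cv2.cvtColor(cv2.imread("pics/w1.png"),cv2.COLOR_BGR2RGB); c=calibration("wrist")
T=[]
for n,col,z,x,y,h in [("square","orange",.008,.456,.221,.05),("smallsq","orange",.008,.412,.134,.05),("recD","yellow",.025,.613,.239,.04),("recS","yellow",.025,.607,.165,.038),("key","blue",.032,.603,.097,.025)]:
    o=ortho(im,c,z,x,y,h); blob(o,col,x,y,h,n); T.append(cv2.resize(o,(200,200)))
o=ortho(im,c,.03,.607,.175,.13); T2=cv2.resize(o,(400,400)); m=rng(o,*COL["white"])
save(np.vstack([np.hstack(T[:4]),np.hstack([T2,cv2.resize(cv2.cvtColor(m,cv2.COLOR_GRAY2RGB),(400,400))])]),"o1")
E
```

```text
square centroid (0.4535, 0.2269) rect (0.4535, 0.2269) size [54.1 54.1] ang(from +y to +x) 76.0 area mm2 2852
smallsq centroid (0.41, 0.1367) rect (0.41, 0.1368) size [36.  36.5] ang(from +y to +x) 90.0 area mm2 1312
recD centroid (0.6133, 0.236) rect (0.6135, 0.236) size [62. 63.] ang(from +y to +x) 90.0 area mm2 3055
recS centroid (0.6066, 0.161) rect (0.6066, 0.161) size [57.6 56.1] ang(from +y to +x) 5.1 area mm2 3135
key centroid (0.5996, 0.0988) rect (0.5996, 0.0986) size [26.7 26.3] ang(from +y to +x) 6.0 area mm2 652
```

View pics/o1.png

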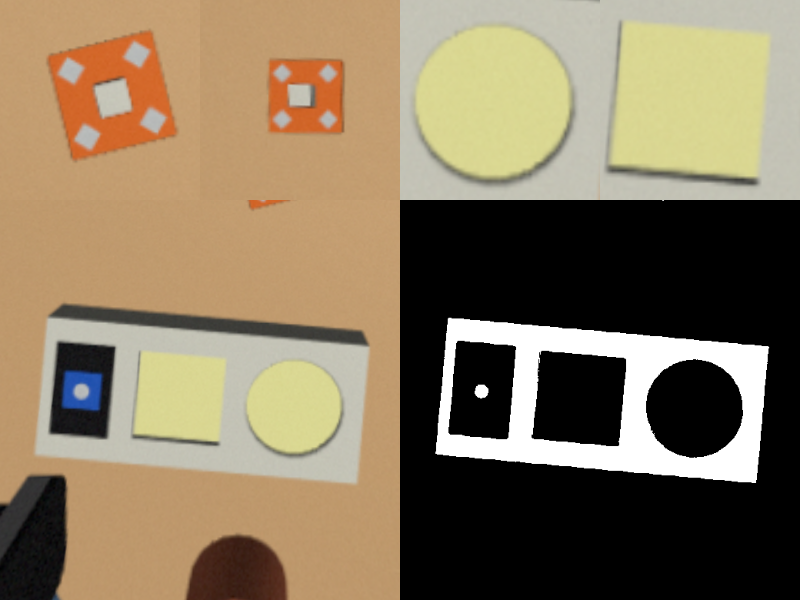

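The crops confirm the larger orange square: 54.1 mm against 36 mm, yaw +14°. The lamp yaw is about −5.1°. Next, the recess rims from the white face, and the plan to the square.

```bash
cat >> h.py <<'E'
def holes(o,col,cx,cy,h,amin=150,amax=5000):
    m=rng(o,*COL[col]); cs,hi=cv2.findContours(m,cv2.RETR_CCOMP,cv2.CHAIN_APPROX_NONE)
    for c,q in zip(cs,hi[0]):
        a=cv2.contourArea(c)*S*S*1e6
        if q[3]>=0 and amin<a<amax:
            M=cv2.moments(c); r=cv2.minAreaRect(c); w=lambda p:(round(cx-h+S*p[1],4),round(cy-h+S*p[0],4))
            print("hole area",round(a),"cen",w((M["m10"]/M["m00"],M["m01"]/M["m00"])),"rect",w(r[0]),np.round(np.array(r[1])*S*1e3,1),"ang",round(r[2],1))
E
python3 - <<'E'
from h import *
im=cv2.cvtColor(cv2.imread("pics/w1.png"),cv2.COLOR_BGR2RGB); c=calibration("wrist")
o=ortho(im,c,.03,.607,.175,.13); holes(o,"white",.607,.175,.13)
plan(.4535,.2269,.10,np.pi+.244)
E
```

```text
hole area 3195 cen (0.6123, 0.2362) rect (0.6122, 0.2362) [64.4 63.4] ang 74.1
hole area 3306 cen (0.6058, 0.1615) rect (0.6058, 0.1613) [58.  58.9] ang 5.2
hole area 2430 cen (0.6003, 0.0983) rect (0.6003, 0.0983) [40.2 62.5] ang 5.0
turn [ 0.     0.    -0.244] shift [0.0539 0.0199 0.1571] q7 1.08
```

```bash
python3 -m inch '[[0,0,0,0,0,-0.122,0.3],[0,0,0,0,0,-0.122,0.3],[0.0135,0.005,0.039,0,0,0,0.3],[0.0135,0.005,0.039,0,0,0,0.3],[0.0135,0.005,0.039,0,0,0,0.3]]'
python3 -m inch '[[0.0135,0.005,0.039,0,0,0,0.3],[0,0,0,0,0,0,0.3],[0,0,0,0,0,0,0.3]]'
python3 - <<'E'
from h import *
c=calibration("wrist"); im=grab_frame("wrist"); save(im,"w2")
o=ortho(im,c,.008,.4535,.2269,.05); blob(o,"orange",.4535,.2269,.05); plan(.4535,.2269,.010,np.pi+.244)
o2=ortho(im,c,.03,.4535,.2269,.03); blob(o2,"white",.4535,.2269,.03)
save(np.hstack([cv2.resize(o,(300,300)),cv2.resize(o2,(300,300))]),"o2")
E
```

```text
clock: 3.5
position: [0.4674, 0.2251, 0.1391]
tool_rot: [3.141, 0.001, -2.898]
force: [1.6, 1.1, -0.0]
grip_width: 0.0598
finger_force: 0.0
clock: 3.8
position: [0.454, 0.2268, 0.1016]
tool_rot: [-3.141, -0.0, -2.898]
force: [0.9, -0.4, 0.9]
grip_width: 0.0598
finger_force: 0.0
orange centroid (0.4538, 0.2254) rect (0.4538, 0.2255) size [54.7 54.1] ang(from +y to +x) 76.0 area mm2 2891
turn [ 0.     0.002 -0.001] shift [0.0014 0.0002 0.0924] q7 1.22
white centroid (0.4541, 0.2256) rect (0.4541, 0.2256) size [14.9 15. ] ang(from +y to +x) 76.0 area mm2 208
```

```bash
python3 -m inch '[[0.001,-0.0013,0.03,0,0,0,0.3],[0,0,0.03,0,0,0,0.3],[0,0,0.02,0,0,0,0.3],[0,0,0.0124,0,0,0,0.3],[0,0,0,0,0,0,0.3]]' 40
python3 -m inch '[[0,0,0,0,0,0,1],[0,0,0,0,0,0,1],[0,0,0,0,0,0,1],[0,0,0,0,0,0,1],[0,0,0,0,0,0,1]]' 40
python3 -m inch '[[0,0,-0.03,0,0,0,1],[0,0,-0.03,0,0,0,1],[0,0,-0.03,0,0,0,1],[0,0,0,0,0,0,1],[0,0,0,0,0,0,1]]' 40
python3 - <<'E'
from h import *
s=telemetry.observe(); print(s["position"]); z=s["position"][2]
c=calibration("wrist"); im=grab_frame("wrist"); save(im,"w3")
x,y=s["position"][:2]
o=ortho(im,c,z-.002,x,y,.05); blob(o,"orange",x,y,.05)
plan(.6058,.1615,z,np.pi-.089)
E
```

```text
clock: 4.35
position: [0.4535, 0.2251, 0.0086]
tool_rot: [-3.141, 0.0, -2.899]
force: [-1.5, 1.3, -0.4]
grip_width: 0.06
finger_force: 0.0
clock: 4.85
position: [0.4531, 0.2251, 0.009]
tool_rot: [3.141, 0.0, -2.898]
force: [0.4, 0.3, -0.6]
grip_width: -0.0
finger_force: 0.0
clock: 5.35
position: [0.4532, 0.2252, 0.0991]
tool_rot: [3.141, 0.001, -2.898]
force: [1.2, 0.9, -0.3]
grip_width: -0.0001
finger_force: 0.0
[0.45317987 0.22522461 0.0990768 ]
orange centroid (np.float64(0.4256), np.float64(0.2181)) rect (np.float64(0.4252), np.float64(0.218)) size [37.  35.7] ang(from +y to +x) 76.0 area mm2 1247
turn [-0.    -0.     0.332] shift [-0.1581 -0.0496 -0.0007] q7 1.22
```

View pics/w3.png

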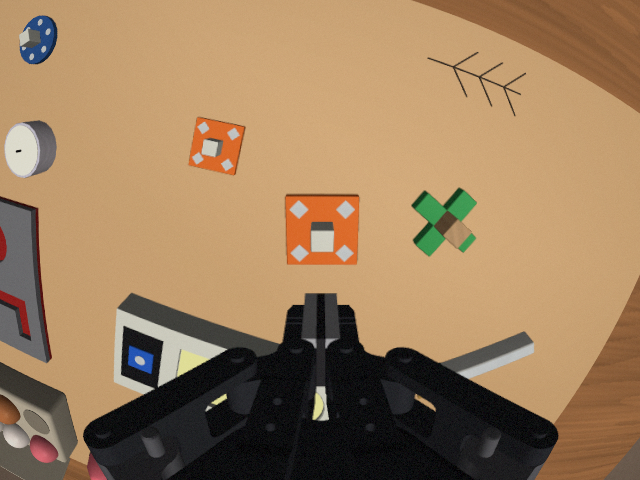

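The fingers closed on nothing, and the square (322,230) still lies on the table. I'll re-measure with both cameras.

Run:
```python
from h import *
for n in ("w1","w2","w3"):
    pass
c=calibration("wrist"); im=grab_frame("wrist")
o=ortho(im,c,.008,.4535,.2269,.05); blob(o,"orange",.4535,.2269,.05,"wrist plate"); o=ortho(im,c,.03,.4535,.2269,.03);blob(o,"white",.4535,.2269,.03,"wrist knob")
for cam in ("top","side"):
    t=grab_frame(cam); ct=calibration(cam)
    o=ortho(t,ct,.008,.4535,.2269,.05,False); blob(o,"orange",.4535,.2269,.05,cam+" now")
    t0=np.load(cam+"0.npy"); o=ortho(t0,ct,.008,.4535,.2269,.05,False); blob(o,"orange",.4535,.2269,.05,cam+" start")
s=telemetry.observe(); print(s["position"],pix(s["position"],c,1))
save(t,"s3")
```

```text
wrist plate centroid (0.4536, 0.2254) rect (0.4535, 0.2253) size [55. 54.] ang(from +y to +x) 76.3 area mm2 2893
wrist knob centroid (0.4539, 0.2255) rect (0.4539, 0.2254) size [14.7 15.2] ang(from +y to +x) 76.0 area mm2 211
top now centroid (0.4505, 0.2027) rect (0.4479, 0.2035) size [29.9 16. ] ang(from +y to +x) 74.1 area mm2 270
top start centroid (0.4552, 0.2253) rect (0.4551, 0.2254) size [54.2 54.6] ang(from +y to +x) 76.1 area mm2 2849
side now centroid (0.453, 0.2191) rect (0.4552, 0.2241) size [59.4 60.9] ang(from +y to +x) 76.0 area mm2 2613
side start centroid (0.4529, 0.2191) rect (0.4552, 0.2241) size [59.4 61.4] ang(from +y to +x) 76.0 area mm2 2631
[0.45245104 0.22483091 0.09777144] [322.01148562 283.48693527]
```

Run:
```python
from h import *
c=calibration("side"); s=telemetry.observe(); im=grab_frame("side"); p=pix(s["position"],c); print(p, s["position"], s["grip_width"])
w=calibration("wrist")
for dz in (0,.01,.02,.03): print(dz,pix(s["position"]+[0,0,dz],w,1),pix(s["position"]+[-.011,0,dz],w,1),pix(s["position"]+[0,0,dz],c))
u,v=np.round(p).astype(int); cv2.circle(im,(u,v),2,(255,0,0),-1); save(cv2.resize(im[v-90:v+70,u-110:u+110],None,fx=3.5,fy=3.5,interpolation=cv2.INTER_CUBIC),"s4")
```

```text
[238.00552068 204.12410815] [0.45245104 0.22483091 0.09777144] -6.014395192263466e-05
0 [322.18453806 284.37896951] [327.51778634 265.22511321] [238.00552068 204.12410815]
0.01 [322.251776   293.38964336] [327.86757534 273.48895636] [237.49791881 200.59473048]
0.02 [322.32522692 303.32512973] [328.25296894 282.64869542] [236.98463962 197.02587808]
0.03 [322.40565722 314.31886071] [328.67911202 292.84517602] [236.4655873  193.41688496]
```

View pics/s4.png

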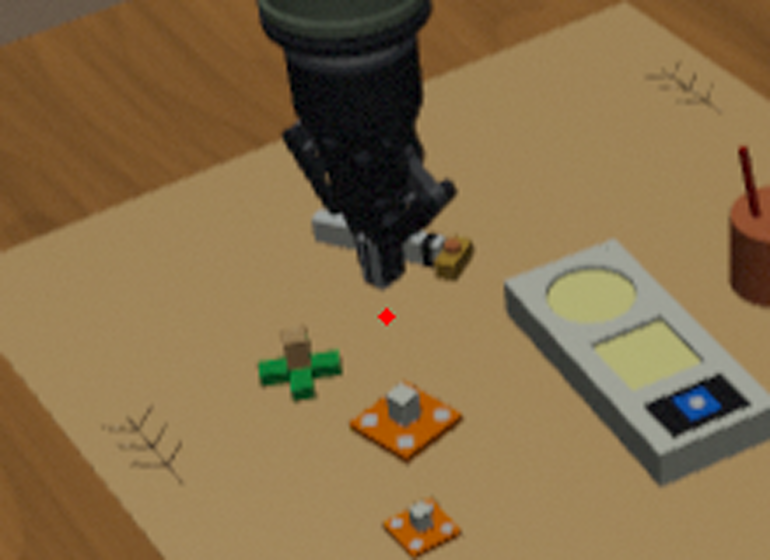

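The real fingertips sit about 25–30 mm above the reported TCP, consistently in the side crop and the wrist view, which is why the fingers closed over the knob. I'll calibrate this by gently touching free table with closed fingers.

```bash
python3 -m inch '[[-0.0273,-0.0094,0,0,0,0,1],[-0.0273,-0.0094,0,0,0,0,1],[0,0,0.04,0,0,0,1],[0,0,0.038,0,0,0,1],[0,0,0.01,0,0,0,1]]'
python3 -m inch '[[0,0,0.01,0,0,0,1],[0,0,0,0,0,0,1],[0,0,0,0,0,0,1]]'
for i in 1; do python3 -m inch '[[0,0,0.005,0,0,0,1],[0,0,0,0,0,0,1]]'; python3 -m inch '[[0,0,0.005,0,0,0,1],[0,0,0,0,0,0,1]]';python3 -m inch '[[0,0,0.004,0,0,0,1],[0,0,0,0,0,0,1]]'; done
python3 - <<'E'
from h import *
c=calibration("side"); s=telemetry.observe(); im=grab_frame("side"); p=pix(s["position"],c); print(p, s["position"],s["force"])
u,v=np.round(p).astype(int); cv2.circle(im,(u,v),2,(255,0,0),-1); save(cv2.resize(im[v-90:v+70,u-110:u+110],None,fx=3.5,fy=3.5,interpolation=cv2.INTER_CUBIC),"s5")
E
```

```text
clock: 6.1
position: [0.5083, 0.2189, 0.007]
tool_rot: [-3.14, -0.006, -2.898]
force: [-0.6, -0.6, 1.2]
grip_width: 0.0003
finger_force: 0.0
clock: 6.4
position: [0.511, 0.2203, 0.0018]
tool_rot: [3.141, 0.001, -2.898]
force: [0.1, -0.4, 0.1]
grip_width: -0.0001
finger_force: 0.0
clock: 6.6
position: [0.5107, 0.2202, -0.004]
tool_rot: [3.141, 0.001, -2.898]
force: [-0.4, -0.5, 1.0]
grip_width: 0.0
finger_force: 0.0
clock: 6.8
position: [0.5103, 0.2199, -0.0097]
tool_rot: [-3.141, -0.0, -2.898]
force: [-0.5, 1.0, 0.3]
grip_width: 0.0
finger_force: 0.0
clock: 7.0
position: [0.5102, 0.2199, -0.0138]
tool_rot: [-3.141, -0.001, -2.898]
force: [0.0, 0.2, 1.0]
grip_width: 0.0001
finger_force: 0.0
[265.04785037 231.99408424] [ 0.51024004  0.21988428 -0.01377878] [0.00453549 0.1802427  1.00609339]
```

```bash
python3 -m inch '[[0,0,0.002,0,0,0,1],[0,0,0,0,0,0,1]]' | sed -n '2p;4p'; python3 -m inch '[[0,0,0.002,0,0,0,1],[0,0,0,0,0,0,1]]'| sed -n '2p;4p';python3 -m inch '[[0,0,0.002,0,0,0,1],[0,0,0,0,0,0,1]]'| sed -n '2p;4p';python3 -m inch '[[0,0,0.002,0,0,0,1],[0,0,0,0,0,0,1]]'| sed -n '2p;4p'
```

```text
position: [0.5104, 0.2199, -0.0155]
force: [0.0, -0.5, 0.1]
position: [0.5104, 0.2199, -0.0175]
force: [0.1, -0.6, 0.3]
position: [0.5104, 0.2199, -0.0195]
force: [-0.2, -0.1, -0.4]
position: [0.5104, 0.2199, -0.0215]
force: [-0.8, 0.8, -0.1]
```

```bash
python3 -m inch '[[0,0,0.0015,0,0,0,1],[0,0,0,0,0,0,1]]' | sed -n '2p;4p'; python3 -m inch '[[0,0,0.0015,0,0,0,1],[0,0,0,0,0,0,1]]'| sed -n '2p;4p';python3 -m inch '[[0,0,0.0015,0,0,0,1],[0,0,0,0,0,0,1]]'| sed -n '2p;4p'
python3 - <<'E'
from h import *
w=calibration("wrist"); s=telemetry.observe(); im=grab_frame("wrist"); p=pix(s["position"],w,1); print(p,s["force"])
for z in (0,.005,.01):print(z,pix([*(s["position"][:2]+[-.011,-.002]),z],w,1))
save(cv2.resize(im[200:360,220:420],None,fx=3.5,fy=3.5),"w5")
E
```

```text
position: [0.5104, 0.22, -0.023]
force: [0.4, 0.0, 0.2]
position: [0.5104, 0.22, -0.0245]
force: [-0.3, -0.2, 0.2]
position: [0.5104, 0.22, -0.026]
force: [0.1, -0.3, 0.9]
[322.19236119 284.63326371] [ 0.10623257 -0.25898932  0.89100259]
0 [324.08831534 288.00942208]
0.005 [324.18686346 293.3094891 ]
0.01 [324.29068877 298.91578451]
```

View pics/w5.png

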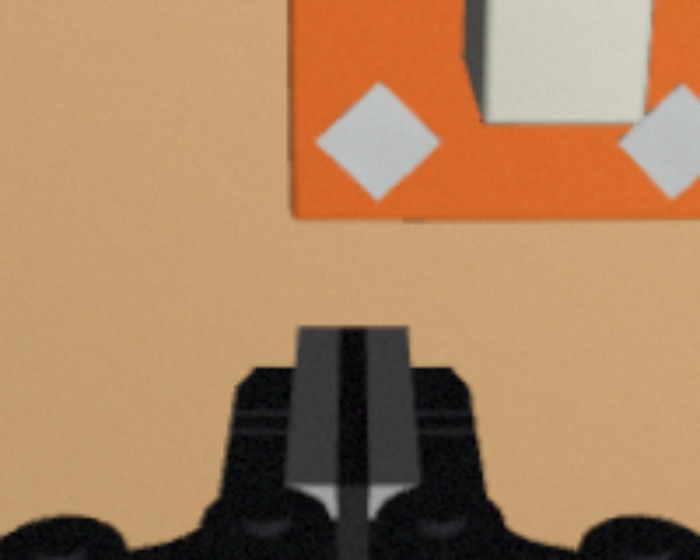

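The crop shows the shut tips at row 293, about 3–5 mm above the table. I'll carry on in 1 mm steps.

```bash
python3 -m inch '[[0,0,0.001,0,0,0,1],[0,0,0,0,0,0,1]]' | sed -n '2p;4p'; python3 -m inch '[[0,0,0.001,0,0,0,1],[0,0,0,0,0,0,1]]'| sed -n '2p;4p';python3 -m inch '[[0,0,0.001,0,0,0,1],[0,0,0,0,0,0,1]]'| sed -n '2p;4p';python3 -m inch '[[0,0,0.001,0,0,0,1],[0,0,0,0,0,0,1]]'| sed -n '2p;4p'
```

```text
position: [0.5104, 0.22, -0.0269]
force: [0.3, 0.1, 0.5]
position: [0.5105, 0.22, -0.0279]
force: [-0.3, 1.1, 0.1]
position: [0.5105, 0.22, -0.0281]
force: [-5.2, -1.6, 18.2]
position: [0.5106, 0.2201, -0.0282]
force: [-9.3, -4.4, 41.0]
```

The table is met at reported z = −0.028, so the real tip height is the reported z + 28 mm. Back to the square with that correction.

```bash
sed -i 's/np.array(\[x,y,z\])-s\["position"\]/np.array([x,y,z-.028])-s["position"]/; s/"""rotvec/"""z = true tip height. rotvec/' h.py
python3 -m inch '[[0,0,-0.03,0,0,0,1],[0,0,-0.04,0,0,0,0.3],[0.0273,0.0087,0,0,0,0,0.3],[0.0273,0.0087,0,0,0,0,0.3],[0,0,0,0,0,0,0.3]]' 40
python3 -c "
from h import *
plan(.4538,.2255,.0105,np.pi+.244)"
```

```text
clock: 9.8
position: [0.4502, 0.224, 0.0404]
tool_rot: [3.141, -0.002, -2.896]
force: [0.6, -0.1, 0.2]
grip_width: 0.0583
finger_force: 0.0
turn [ 0.    -0.002  0.001] shift [-0.0039  0.0006  0.0579] q7 1.22
```

```bash
python3 -m inch '[[-0.0039,0.0006,0.02,0,-0.002,0,0.3],[0,0,0.02,0,0,0,0.3],[0,0,0,0,0,0,0.3]]'
python3 -c "
from h import *
plan(.4538,.2255,.0105,np.pi+.244)"
```

```text
clock: 10.1
position: [0.4562, 0.2247, -0.0015]
tool_rot: [-3.141, -0.001, -2.898]
force: [0.4, -0.5, 1.2]
grip_width: 0.0595
finger_force: 0.0
turn [-0.001 -0.001 -0.001] shift [0.0021 0.0014 0.016 ] q7 1.22
```

```bash
python3 -m inch '[[0.0021,0.0014,0.016,0,0,0,0.3],[0,0,0,0,0,0,0.3],[0,0,0,0,0,0,1],[0,0,0,0,0,0,1],[0,0,0,0,0,0,1]]' 40
python3 -m inch '[[0,0,0,0,0,0,1],[0,0,0,0,0,0,1],[0,0,-0.03,0,0,0,1],[0,0,-0.04,0,0,0,1],[0,0,0,0,0,0,1]]' 40
python3 - <<'E'
from h import *
s=telemetry.observe(); z=s["position"][2]+.028
c=calibration("wrist"); im=grab_frame("wrist"); save(im,"w6"); x,y=s["position"][:2]; print(s["position"])
o=ortho(im,c,z-.0025,x,y,.05); blob(o,"orange",x,y,.05)
plan(.6058,.1615,z,np.pi-.089)
E
```

```text
clock: 10.6
position: [0.4551, 0.2263, -0.0151]
tool_rot: [3.141, 0.003, -2.899]
force: [-1.2, 2.5, 1.8]
grip_width: 0.0163
finger_force: 1.4
clock: 11.1
position: [0.4566, 0.2271, 0.0585]
tool_rot: [3.14, 0.008, -2.899]
force: [0.9, -0.3, -0.7]
grip_width: 0.0147
finger_force: 39.7
[0.45662271 0.22710119 0.05849149]
orange centroid (np.float64(0.4394), np.float64(0.2219)) rect (np.float64(0.4465), np.float64(0.2236)) size [41.7 52.8] ang(from +y to +x) 76.0 area mm2 1325
turn [0.002 0.006 0.332] shift [-0.1552 -0.0517 -0.0019] q7 1.22
```

View pics/w6.png

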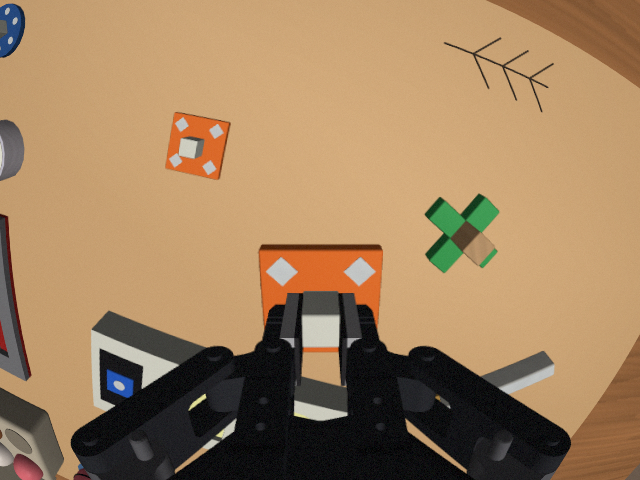

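Gripped: opening 14.7 mm at 39.7 N, with the plate's front edge at rows 245–247, columns 259–382. I'll measure where it sits in the hand.

```bash
cat >> h.py <<'E'
def tf(P,s):
    return Ro.from_euler("xyz",s["tool_rot"]).inv().apply(np.asarray(P)-s["position"])
def inhand(col,W,nm="h"):
    """plate front edge in hand: tool-frame x,y of edge ends for the depth giving width W"""
    s=telemetry.observe(); c=calibration("wrist"); im=grab_frame("wrist"); m=rng(im,*COL[col])
    n,l,st,_=cv2.connectedComponentsWithStats(m); p=pix(s["position"],c,1)
    k=[i for i in range(1,n) if st[i,4]>300 and abs(st[i,0]+st[i,2]/2-p[0])<60 and st[i,1]+st[i,3]>p[1]-60]
    k=max(k,key=lambda i:st[i,4]); ys,xs=np.where(l==k); print("px box",st[k])
    return s,c,im,xs,ys
E
python3 - <<'E'
from h import *
s,c,im,xs,ys=inhand("orange",.054)
# top edge: for each column topmost row
cols=np.arange(xs.min(),xs.max()+1); top=np.array([ys[xs==u].min() if (xs==u).any() else 999 for u in cols])
ok=top<top.min()+8; u0,u1=cols[ok].min(),cols[ok].max()+1; f=np.polyfit(cols[ok][4:-4],top[ok][4:-4],1); print(u0,u1,np.polyval(f,[u0,u1]))
for z in np.arange(.02,.075,.005)+s["position"][2]-.01:
    a=at([u0,np.polyval(f,u0)],c,z,1); b=at([u1,np.polyval(f,u1)],c,z,1)
    print(round(z-s["position"][2],3),round(np.linalg.norm(a-b)*1e3,1),np.round(tf(a,s)*1e3,1),np.round(tf(b,s)*1e3,1))
E
```

```text
px box [ 259  245  124   84 5102]
259 383 [249. 249.]
0.01 57.9 [ 23.3 -29.6 -10.2] [ 23.2  28.3 -10.1]
0.015 56.1 [ 25.2 -28.7 -15.2] [ 25.1  27.4 -15.1]
0.02 54.3 [ 27.1 -27.8 -20.2] [ 27.   26.5 -20.1]
0.025 52.5 [ 29.  -26.9 -25.2] [ 28.9  25.6 -25.1]
0.03 50.7 [ 30.9 -26.  -30.2] [ 30.9  24.7 -30.2]
0.035 48.9 [ 32.8 -25.1 -35.2] [ 32.8  23.8 -35.2]
0.04 47.1 [ 34.7 -24.2 -40.2] [ 34.7  22.9 -40.2]
0.045 45.3 [ 36.6 -23.3 -45.3] [ 36.6  22.  -45.2]
0.05 43.4 [ 38.5 -22.4 -50.3] [ 38.5  21.1 -50.2]
0.055 41.6 [ 40.4 -21.5 -55.3] [ 40.4  20.2 -55.2]
0.06 39.8 [ 42.3 -20.6 -60.3] [ 42.3  19.3 -60.2]
```

```bash
python3 -m inch '[[0,0,-0.03,0,0,0.15,1],[0,0,0,0,0,0.15,1],[0,0,0,0,0,0.03,1],[0,0,0,0,0,0,1],[0,0,0,0,0,0,1]]'
python3 - <<'E'
from h import *
t0=np.load("top0.npy"); ct=calibration("top")
COL["white"]=((0,0,120),(180,60,255))
o=ortho(t0,ct,.03,.607,.175,.13,False); holes(o,"white",.607,.175,.13)
o=ortho(t0,ct,.025,.607,.165,.035,False); blob(o,"yellow",.607,.165,.035,"recS top")
o=ortho(t0,ct,.025,.613,.239,.04,False); blob(o,"yellow",.613,.239,.04,"recD top")
# now wrist view of the lamp again
c=calibration("wrist"); im=grab_frame("wrist"); save(im,"w7")
o=ortho(im,c,.03,.607,.175,.13); holes(o,"white",.607,.175,.13)
s=telemetry.observe(); print(s["position"],s["tool_rot"],s["grip_width"]); plan(.6058,.1615,s["position"][2]+.028,np.pi-.089)
E
```

```text
clock: 11.7
position: [0.4539, 0.2259, 0.0833]
tool_rot: [-3.141, 0.001, 3.059]
force: [-0.1, -0.3, -0.8]
grip_width: 0.0154
finger_force: 25.5
hole area 2907 cen (0.6137, 0.234) rect (0.6139, 0.2336) [60.8 61.2] ang 45.0
hole area 2984 cen (0.6068, 0.1593) rect (0.607, 0.1593) [56.  55.5] ang 5.7
hole area 2364 cen (0.6014, 0.0971) rect (0.6014, 0.0971) [40.  61.7] ang 5.3
recS top centroid (0.6076, 0.1598) rect (0.6076, 0.1596) size [57.9 57.3] ang(from +y to +x) 5.1 area mm2 3182
recD top centroid (0.6145, 0.2346) rect (0.6147, 0.2345) size [62.5 62. ] ang(from +y to +x) 90.0 area mm2 3055
[0.45405685 0.22583794 0.08348709] [-3.14140770e+00  8.84312719e-04  3.05778386e+00] 0.015447152449106551
turn [-0.     0.001  0.005] shift [-0.1569 -0.0506 -0.    ] q7 0.97
```

```bash
python3 -m inch '[[-0.0392,-0.013,0,0,0,0.005,1],[-0.0392,-0.013,0,0,0,0,1],[-0.0392,-0.013,0,0,0,0,1],[-0.0393,-0.013,0,0,0,0,1],[0,0,0.02,0,0,0,1]]' 60
python3 -m inch '[[0,0,0.02,0,0,0,1],[0,0,0.02,0,0,0,1],[0,0,0,0,0,0,1],[0,0,0,0,0,0,1]]' 60
python3 - <<'E'
from h import *
plan(.6057,.160,.010+.028,np.pi-.089); print(telemetry.observe()["position"])
c=calibration("wrist"); im=grab_frame("wrist"); save(im[150:450,150:550],"w8")
E
```

```text
clock: 12.25
position: [0.6115, 0.1564, 0.0655]
tool_rot: [3.141, 0.007, 3.047]
force: [-0.8, -0.1, -0.4]
grip_width: 0.014
finger_force: 63.2
clock: 12.65
position: [0.6059, 0.1599, 0.0244]
tool_rot: [3.141, 0.001, 3.051]
force: [0.9, -0.3, -0.1]
grip_width: 0.0144
finger_force: 63.2
turn [ 0.     0.001 -0.002] shift [0.0002 0.0001 0.0144] q7 1.19
[0.60592226 0.15991709 0.02437297]
```

View pics/w8.png

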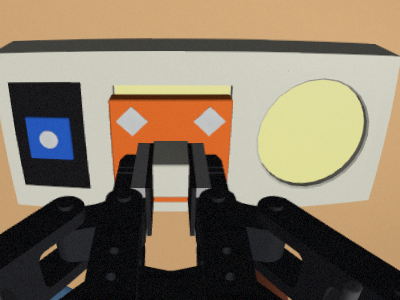

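The square hangs aligned over its recess: plate columns 109–233, recess edges 113–232. Lowering now.

```bash
python3 -m inch '[[0,0,0.007,0,0,0,1],[0,0,0,0,0,0,1]]'| sed -n '2p;4p'; python3 -m inch '[[0,0,0.002,0,0,0,1],[0,0,0,0,0,0,1]]'| sed -n '2p;4p';python3 -m inch '[[0,0,0.002,0,0,0,1],[0,0,0,0,0,0,1]]'| sed -n '2p;4p'; python3 -m inch '[[0,0,0.002,0,0,0,1],[0,0,0,0,0,0,1]]'| sed -n '2p;4p'
```

```text
position: [0.6061, 0.1602, 0.0174]
force: [0.4, 0.4, -1.0]
position: [0.6061, 0.1602, 0.0154]
force: [-0.0, -1.3, -0.4]
position: [0.606, 0.1601, 0.0133]
force: [0.4, -0.3, -0.2]
position: [0.606, 0.1601, 0.0112]
force: [-0.3, 0.9, -0.7]
```

```bash
python3 -m inch '[[0,0,0.0015,0,0,0,1],[0,0,0,0,0,0,1]]'| sed -n '2p;4p'; python3 -m inch '[[0,0,0.0015,0,0,0,1],[0,0,0,0,0,0,1]]'| sed -n '2p;4p'; python3 -m inch '[[0,0,0.001,0,0,0,1],[0,0,0,0,0,0,1]]'| sed -n '2p;4p'
```

```text
position: [0.6062, 0.1602, 0.0102]
force: [-1.5, -0.8, 5.6]
position: [0.6063, 0.1602, 0.0101]
force: [-11.8, -2.2, 30.9]
position: [0.6063, 0.1602, 0.01]
force: [-17.6, -4.3, 48.0]
```

Contact at z = 0.0102, as predicted for the recess floor. Releasing, lifting and heading for the middle-sized disc.

```bash
python3 -m inch '[[0,0,-0.002,0,0,0,1],[0,0,0,0,0,0,0.4],[0,0,0,0,0,0,0.4],[0,0,0,0,0,0,0.4],[0,0,-0.03,0,0,0,0.4]]' 40
python3 -m inch '[[0,0,-0.04,0,0,0,0.4],[0,0,-0.04,0,0,0,0.4],[0,0,-0.02,0,0,0,0.4],[0,0,0,0,0,0,0.4]]'
python3 - <<'E'
from h import *
c=calibration("wrist"); im=grab_frame("wrist"); save(im,"w9")
o=ortho(im,c,.033,.606,.160,.045); blob(o,"orange",.606,.160,.045,"sq in recess")
o=ortho(im,c,.03,.607,.175,.13); holes(o,"white",.607,.175,.13)
t=grab_frame("top"); ct=calibration("top")
for n,x,y,h in (("mid",.404,-.172,.045),):
    o=ortho(t,ct,.008,x,y,h,False); blob(o,"blue",x,y,h,n)
    o=ortho(t,ct,.03,x,y,.03,False); blob(o,"white",x,y,.03,n)
for n,x,y,h in (("mid",.404,-.172,.045),("small",.345,-.055,.045),("big",.284,-.235,.05)):
    o=ortho(np.load("top0.npy"),ct,.008,x,y,h,False); blob(o,"blue",x,y,h,n)
plan(.404,-.172,.14,np.pi)
E
```

```text
clock: 14.6
position: [0.6039, 0.1595, 0.0364]
tool_rot: [-3.14, -0.003, 3.05]
force: [-0.9, -0.2, 0.2]
grip_width: 0.0511
finger_force: 0.0
clock: 15.0
position: [0.6074, 0.1605, 0.1424]
tool_rot: [3.139, 0.006, 3.05]
force: [-0.1, -0.7, 0.4]
grip_width: 0.0511
finger_force: 0.0
sq in recess centroid (0.6051, 0.1591) rect (0.605, 0.159) size [53.4 54.6] ang(from +y to +x) 5.3 area mm2 2847
hole area 3175 cen (0.6128, 0.2342) rect (0.6128, 0.2343) [63.6 63.6] ang 45.0
hole area 3258 cen (0.606, 0.1593) rect (0.606, 0.1596) [57.8 58.1] ang 5.4
hole area 2390 cen (0.6002, 0.0966) rect (0.6002, 0.0966) [39.8 61.7] ang 5.4
mid centroid (0.4034, -0.1689) rect (0.403, -0.1687) size [57.5 56. ] ang(from +y to +x) 0.0 area mm2 2515
mid centroid (0.4033, -0.1691) rect (0.4035, -0.1689) size [16.8 16.3] ang(from +y to +x) 80.0 area mm2 237
mid centroid (0.4034, -0.1689) rect (0.4033, -0.1687) size [55.5 57.5] ang(from +y to +x) 90.0 area mm2 2517
small centroid (0.3466, -0.0538) rect (0.3455, -0.054) size [41. 41.] ang(from +y to +x) 0.0 area mm2 969
big centroid (0.2892, -0.2311) rect (0.289, -0.2312) size [77.  78.5] ang(from +y to +x) 90.0 area mm2 4747
turn [ 0.001  0.002 -0.092] shift [ 0.2018 -0.3321  0.0271] q7 1.18
```

```bash
python3 -m inch '[[0,0,0,0,0,-0.131,0.3],[0,0,0,0,0,-0.131,0.3],[0.032,-0.0362,0,0,0,0,0.3],[0.032,-0.0362,0,0,0,0,0.3],[0.032,-0.0362,0,0,0,0,0.3]]'
python3 -m inch '[[0.032,-0.0362,0,0,0,0,0.3],[0.032,-0.0362,0,0,0,0,0.3],[0.032,-0.0362,0,0,0,0,0.3],[0.032,-0.0362,0.02,0,0,0,0.3],[0.032,-0.0362,0.03,0,0,0,0.3]]'
python3 -m inch '[[0,0,0,0,0,0,0.3],[0,0,0,0,0,0,0.3]]'
python3 - <<'E'
from h import *
c=calibration("wrist"); im=grab_frame("wrist"); save(im,"w10")
o=ortho(im,c,.008,.403,-.169,.045); blob(o,"blue",.403,-.169,.045,"mid")
o=ortho(im,c,.03,.403,-.169,.025); blob(o,"white",.403,-.169,.025,"knob")
plan(.403,-.169,.0125,np.pi+.17)
E
```

```text
clock: 15.6
position: [0.5277, 0.0354, 0.1377]
tool_rot: [3.142, -0.0, -2.971]
force: [2.2, -1.3, 0.1]
grip_width: 0.0594
finger_force: 0.0
clock: 16.1
position: [0.4057, -0.1635, 0.0929]
tool_rot: [-3.141, 0.003, -2.972]
force: [1.0, -0.5, -1.2]
grip_width: 0.0596
finger_force: 0.0
clock: 16.3
position: [0.4056, -0.1624, 0.0922]
tool_rot: [3.14, -0.001, -2.974]
force: [0.8, 0.9, 0.4]
grip_width: 0.0595
finger_force: 0.0
mid centroid (0.4016, -0.1698) rect (0.4015, -0.1698) size [59.  57.5] ang(from +y to +x) 90.0 area mm2 2656
knob centroid (0.4046, -0.1693) rect (0.405, -0.1694) size [21.2 25.8] ang(from +y to +x) 84.1 area mm2 299
turn [ 0.001  0.001 -0.   ] shift [ 0.0048 -0.0067  0.1082] q7 2.02
```

```bash
python3 -m inch '[[0.0045,-0.0064,0.03,0,0,0,0.3],[0,0,0.04,0,0,0,0.3],[0,0,0.02,0,0,0,0.3],[0,0,0.018,0,0,0,0.3],[0,0,0,0,0,0,0.3]]' 40
python3 -m inch '[[0,0,0,0,0,0,1],[0,0,0,0,0,0,1],[0,0,0,0,0,0,1],[0,0,0,0,0,0,1],[0,0,0,0,0,0,1]]' 60
python3 -m inch '[[0,0,-0.03,0,0,0,1],[0,0,-0.04,0,0,0,1],[0,0,-0.04,0,0,0,1],[0,0,0,0,0,0,1],[0,0,0,0,0,0,1]]' 60
python3 - <<'E'
from h import *
s=telemetry.observe(); z=s["position"][2]; x,y=s["position"][:2]
c=calibration("wrist"); im=grab_frame("wrist"); save(im,"w11")
for dz in (.0195,.0215,.0235):
    o=ortho(im,c,z+dz,x,y,.05); m=rng(o,*COL["blue"]); cs,_=cv2.findContours(m,cv2.RETR_EXTERNAL,cv2.CHAIN_APPROX_NONE); cc=np.vstack([k for k in cs if cv2.contourArea(k)>200])
    (u,v),r=cv2.minEnclosingCircle(cc); P=[x-.05+S*v,y-.05+S*u,z+dz]; print(dz,"in tool",tf(P,s),"r",r*S)
plan(.6128,.2342,z+.028,np.pi-.089)
E
```

```text
clock: 16.85
position: [0.4034, -0.1674, -0.0162]
tool_rot: [3.14, -0.0, -2.969]
force: [-0.0, 0.3, -0.2]
grip_width: 0.0599
finger_force: 0.0
clock: 17.35
position: [0.4045, -0.169, -0.0135]
tool_rot: [-3.141, 0.004, -2.972]
force: [-1.9, 2.1, 16.3]
grip_width: 0.0143
finger_force: 58.5
clock: 17.85
position: [0.4042, -0.1691, 0.0966]
tool_rot: [-3.141, 0.005, -2.971]
force: [-0.2, -0.5, -1.3]
grip_width: 0.014
finger_force: 60.5
0.0195 in tool [ 0.00242412 -0.00136239 -0.01951006] r 0.031042360305786134
0.0215 in tool [ 0.00348514 -0.00168771 -0.02151466] r 0.030620712280273438
0.0235 in tool [ 0.00453907 -0.00141566 -0.02351979] r 0.030132787704467773
turn [0.    0.003 0.259] shift [-0.1726  0.4201 -0.0009] q7 2.04
```

```bash
python3 -m inch '[[0,0,0,0,0,0.13,1],[0,0,0,0,0,0.129,1],[-0.0174,0.042,0,0,0,0,1],[-0.0174,0.042,0,0,0,0,1],[-0.0174,0.042,0,0,0,0,1]]' 60
python3 -m inch '[[-0.0174,0.042,0,0,0,0,1],[-0.0174,0.042,0,0,0,0,1],[-0.0174,0.042,0,0,0,0,1],[-0.0174,0.042,0,0,0,0,1],[-0.0174,0.042,0,0,0,0,1]]' 
python3 -m inch '[[-0.0174,0.042,0,0,0,0,1],[-0.0174,0.042,0,0,0,0,1],[0,0,0,0,0,0,1],[0,0,0,0,0,0,1]]'
python3 - <<'E'
from h import *
plan(.6153,.234,.025+.028,np.pi-.089); s=telemetry.observe(); print(s["position"])
E
```

```text
clock: 18.4
position: [0.4666, -0.0467, 0.0945]
tool_rot: [3.141, 0.0, 3.052]
force: [0.1, -0.6, -0.3]
grip_width: 0.0144
finger_force: 60.5
clock: 18.9
position: [0.5718, 0.155, 0.0944]
tool_rot: [-3.141, -0.0, 3.053]
force: [0.1, -1.2, -0.4]
grip_width: 0.014
finger_force: 60.5
clock: 19.3
position: [0.6132, 0.2344, 0.0939]
tool_rot: [-3.141, -0.0, 3.054]
force: [-0.1, -0.6, -0.9]
grip_width: 0.0146
finger_force: 60.5
turn [-0.001 -0.     0.002] shift [-0.0021 -0.0002  0.0689] q7 1.12
[0.61320968 0.23441276 0.09387973]
```

```bash
python3 -m inch '[[0,0,0.03,0,0,0,1],[0,0,0.03,0,0,0,1],[0,0,0,0,0,0,1],[0,0,0,0,0,0,1],[0,0,0,0,0,0,1]]' 60
python3 - <<'E'
from h import *
s=telemetry.observe(); z=s["position"][2]; x,y=s["position"][:2]; print(s["position"],s["tool_rot"])
c=calibration("wrist"); im=grab_frame("wrist"); save(im[150:450,150:550],"w12")
for dz in (.0195,.0215,.0235):
    o=ortho(im,c,z+dz,x,y,.04); m=rng(o,*COL["blue"]); cs,_=cv2.findContours(m,cv2.RETR_EXTERNAL,cv2.CHAIN_APPROX_NONE); cc=np.vstack([k for k in cs if cv2.contourArea(k)>200])
    (u,v),r=cv2.minEnclosingCircle(cc); P=[x-.04+S*v,y-.04+S*u,z+dz]; print(dz,"in tool",tf(P,s),"r",r*S)
E
```

```text
clock: 19.8
position: [0.615, 0.2336, 0.0374]
tool_rot: [3.14, 0.003, 3.052]
force: [-0.6, 0.4, -0.0]
grip_width: 0.0139
finger_force: 60.5
[0.61495791 0.2336138  0.03738922] [3.14043241 0.00322879 3.05205035]
0.0195 in tool [ 0.00238748 -0.00082564 -0.01950878] r 0.030761489868164064
0.0215 in tool [ 0.00344449 -0.00119311 -0.02151263] r 0.03032340431213379
0.0235 in tool [ 0.00456565 -0.00139347 -0.0235165 ] r 0.029955224990844728
```

View pics/w12.png

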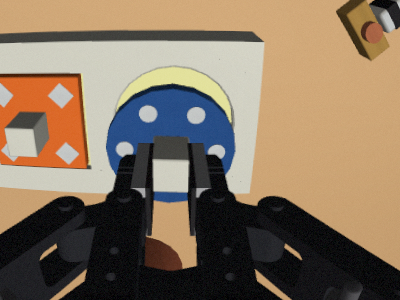

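The disc hangs over the round recess, and the square sits in its own. The in-hand offset of about +2.3 mm is accounted for. Lowering.

```bash
python3 -m inch '[[0,0,0.009,0,0,0,1],[0,0,0.009,0,0,0,1],[0,0,0,0,0,0,1]]'| sed -n '2p;4p'; python3 -m inch '[[0,0,0.002,0,0,0,1],[0,0,0,0,0,0,1]]'| sed -n '2p;4p';python3 -m inch '[[0,0,0.002,0,0,0,1],[0,0,0,0,0,0,1]]'| sed -n '2p;4p'; python3 -m inch '[[0,0,0.0015,0,0,0,1],[0,0,0,0,0,0,1]]'| sed -n '2p;4p';  python3 -m inch '[[0,0,0.0015,0,0,0,1],[0,0,0,0,0,0,1]]'| sed -n '2p;4p'
```

```text
position: [0.6136, 0.2338, 0.0167]
force: [-0.7, 0.1, -0.4]
position: [0.6143, 0.234, 0.0158]
force: [0.8, 1.2, -0.2]
position: [0.6143, 0.234, 0.0139]
force: [0.2, 0.9, -1.0]
position: [0.6143, 0.234, 0.0124]
force: [0.7, 1.2, -1.5]
position: [0.6144, 0.2341, 0.0116]
force: [-1.7, -0.6, 10.4]
```

```bash
python3 -m inch '[[0,0,-0.001,0,0,0,1],[0,0,0,0,0,0,0.4],[0,0,0,0,0,0,0.4],[0,0,0,0,0,0,0.4],[0,0,-0.03,0,0,0,0.4]]' 40
python3 -m inch '[[0,0,-0.04,0,0,0,1],[0,-0.046,-0.03,0,0,0,1],[0,-0.046,0,0,0,0,1],[0,-0.046,0,0,0,0,1],[0,0,0,0,0,0,1]]' 40
python3 -m inch '[[0,0,0,0,0,0,1],[0,0,0,0,0,0,1]]' 40
python3 - <<'E'
from h import *
c=calibration("wrist"); im=grab_frame("wrist"); save(im[120:450,100:600],"w13")
o=ortho(im,c,.033,.6128,.234,.04); blob(o,"blue",.6128,.234,.04,"disc in recess")
o=ortho(im,c,.033,.606,.16,.04); blob(o,"orange",.606,.16,.04,"square")
o=ortho(im,c,.032,.600,.097,.025); blob(o,"blue",.6,.097,.025,"key")
plan(.600,.097,.045,np.pi-.089)
E
```

```text
clock: 21.45
position: [0.612, 0.2332, 0.039]
tool_rot: [-3.139, -0.003, 3.053]
force: [-1.7, 0.5, 0.5]
grip_width: 0.0511
finger_force: 0.0
clock: 21.95
position: [0.6021, 0.0931, 0.1098]
tool_rot: [-3.139, 0.002, 3.045]
force: [0.2, 1.3, 0.4]
grip_width: 0.0001
finger_force: 0.0
clock: 22.15
position: [0.6022, 0.1018, 0.1091]
tool_rot: [3.14, 0.002, 3.054]
force: [0.4, 0.1, -0.1]
grip_width: 0.0
finger_force: 0.0
disc in recess centroid (0.6115, 0.2323) rect (0.6114, 0.2326) size [59.8 58.7] ang(from +y to +x) 45.0 area mm2 2749
square centroid (0.6053, 0.1587) rect (0.6051, 0.1587) size [54.4 55. ] ang(from +y to +x) 5.2 area mm2 2888
key centroid (0.6, 0.0966) rect (0.6, 0.0967) size [24.9 25.1] ang(from +y to +x) 5.2 area mm2 594
turn [0.001 0.002 0.002] shift [ 0.0017 -0.0052  0.092 ] q7 1.31
```

View pics/w13.png

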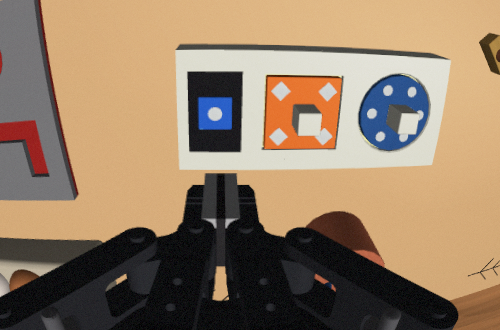

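Both stencils are down in their recesses (square at (303,113), disc at (395,112)). Now pressing the key at (0.600, 0.0975).

```bash
python3 -m inch '[[0.0015,-0.0045,0.03,0,0.002,0,1],[0,0,0.03,0,0,0,1],[0,0,0.03,0,0,0,1],[0,0,0,0,0,0,1],[0,0,0,0,0,0,1]]' | sed -n '2p;4p'
python3 -m inch '[[0,0,0.008,0,0,0,1],[0,0,0,0,0,0,1]]'| sed -n '2p;4p'; python3 -m inch '[[0,0,0.002,0,0,0,1],[0,0,0,0,0,0,1]]'| sed -n '2p;4p'
```

```text
position: [0.6004, 0.097, 0.0195]
force: [0.6, 0.4, 0.4]
position: [0.6006, 0.0966, 0.0116]
force: [-0.3, 0.4, 0.2]
position: [0.6005, 0.0963, 0.0095]
force: [0.1, 0.1, 0.7]
```

```bash
python3 -m inch '[[0,0,0.004,0,0,0,1],[0,0,0,0,0,0,1]]'| sed -n '2p;4p'; python3 -m inch '[[0,0,0.0015,0,0,0,1],[0,0,0,0,0,0,1]]'| sed -n '2p;4p'; python3 -m inch '[[0,0,0.0007,0,0,0,1],[0,0,0,0,0,0,1]]'| sed -n '2p;4p'; python3 -m inch '[[0,0,0.0007,0,0,0,1],[0,0,0,0,0,0,1]]'| sed -n '2p;4p'
```

```text
position: [0.6002, 0.0962, 0.0049]
force: [-0.2, 0.4, 0.3]
position: [0.6004, 0.0963, 0.0037]
force: [0.1, -0.5, 2.3]
position: [0.6004, 0.0963, 0.0031]
force: [-1.3, -0.7, 3.6]
position: [0.6004, 0.0963, 0.0025]
force: [-1.9, -0.3, 6.4]
```

```bash
python3 -m inch '[[0,0,0.0007,0,0,0,1],[0,0,0,0,0,0,1],[0,0,0,0,0,0,1],[0,0,0,0,0,0,1]]'| sed -n '2p;4p'
python3 -m inch '[[0,0,-0.03,0,0,0,0],[0,0,-0.05,0,0,0,0],[0,0,-0.05,0,0,0,0],[0,0,-0.03,0,0,0,0],[0,0,0,0,0,0,0]]' | sed -n '2p;4p'
python3 - <<'E'
from h import *
c=calibration("wrist"); im=grab_frame("wrist"); save(im,"w14")
o=ortho(im,c,.032,.600,.097,.025); blob(o,"blue",.6,.097,.025,"key")
t=grab_frame("top"); ct=calibration("top"); o=ortho(t,ct,.012,.425,.318,.05,False); blob(o,"green",.425,.318,.05,"stamp")
for n,z in (("stamp_c",.018),("stylus_c",.011),("tealight_c",.012),("bar_c",.012)):
    for d in landmark_of(n,"top")[:2]: print(n,d["score"],at(d["xy"],ct,z))
np.save("t1.npy",t); plan(.425,.318,.12,np.pi)
E
```

```text
position: [0.6004, 0.0963, 0.0023]
force: [-5.1, -0.3, 16.1]
position: [0.6025, 0.0965, 0.1661]
force: [1.5, -0.9, -0.8]
key centroid (0.5998, 0.0967) rect (0.5998, 0.0968) size [25.7 25.6] ang(from +y to +x) 5.2 area mm2 622
stamp centroid (0.4234, 0.3084) rect (0.4213, 0.3052) size [36.6 54.6] ang(from +y to +x) 24.3 area mm2 884
stamp_c 0.7 [0.42485225 0.31379867 0.018     ]
stylus_c 0.61 [0.54750953 0.39491372 0.011     ]
bar_c 0.88 [ 0.39460442 -0.28114207  0.012     ]
turn [-0.    -0.002 -0.089] shift [0.1748 0.222  0.0683] q7 1.31
```

The key bottomed and was held at 16 N for 0.3 s. Next I'll measure the tray from above.

```bash
python3 -m inch '[[0,0,-0.02,0,0,-0.089,0],[-0.0068,-0.0404,-0.009,0,0,0,0],[-0.0068,-0.0404,-0.009,0,0,0,0],[-0.0068,-0.0404,-0.009,0,0,0,0],[-0.0068,-0.0404,-0.009,0,0,0,0]]' >/dev/null
python3 -m inch '[[-0.0068,-0.0404,-0.009,0,0,0,0],[-0.0068,-0.0404,-0.009,0,0,0,0],[-0.0068,-0.0404,0,0,0,0,0],[0,0,0,0,0,0,0],[0,0,0,0,0,0,0]]' | sed -n '2p;3p'
python3 - <<'E'
from h import *
c=calibration("wrist"); im=grab_frame("wrist"); save(im,"w15")
o=ortho(im,c,.012,.586,-.186,.17); np.save("tray.npy",o); save(o[::1,::1],"o15")
print(cv2.cvtColor(o,cv2.COLOR_RGB2HSV)[[340,340,250],[340,200,150]])
holes(o,"grey",.586,-.186,.17); blob(o,"grey",.586,-.186,.17,"tray")
m=rng(o,(0,150,40),(6,255,255))|rng(o,(174,150,40),(180,255,255)); n,l,st,ce=cv2.connectedComponentsWithStats(m)
for i in range(1,n):
    if st[i,4]>500: print(st[i,4]*.25,"cen",.586-.17+S*ce[i][1],-.186-.17+S*ce[i][0],"box",st[i][:4]*.5)
E
```

```text
position: [0.6475, -0.1875, 0.2341]
tool_rot: [3.141, -0.002, 3.14]
[[130   6 126]
 [120   4 124]
 [  0 201 162]]
hole area 1874 cen (0.6259, -0.2822) rect (0.6257, -0.2823) [59.5 32.5] ang 0.0
hole area 1997 cen (0.6265, -0.1861) rect (0.6265, -0.186) [54.4 54.4] ang 45.0
hole area 2642 cen (0.5401, -0.2316) rect (0.5407, -0.2397) [123.5  38.5] ang 0.0
hole area 2070 cen (0.5411, -0.1011) rect (0.5412, -0.101) [51.  51.5] ang 0.0
tray centroid (0.5843, -0.2009) rect (0.5852, -0.1861) size [297.8 179.2] ang(from +y to +x) 0.6 area mm2 46907
1888.75 cen 0.5410883520847121 -0.1010727332892124 box [230.5 100.5  49.   50. ]
2272.5 cen 0.539885313531353 -0.23148371837183718 box [ 56.5 106.5 120.5  36. ]
1699.0 cen 0.6268926574455561 -0.18603847851677455 box [141.5 182.5  57.5  57. ]
1774.75 cen 0.6157745457106634 -0.08347555993801942 box [229. 183.  71.  52.]
1652.75 cen 0.6259776887006503 -0.2822340795643624 box [ 45.5 195.5  57.   29.5]
```

View pics/w15.png

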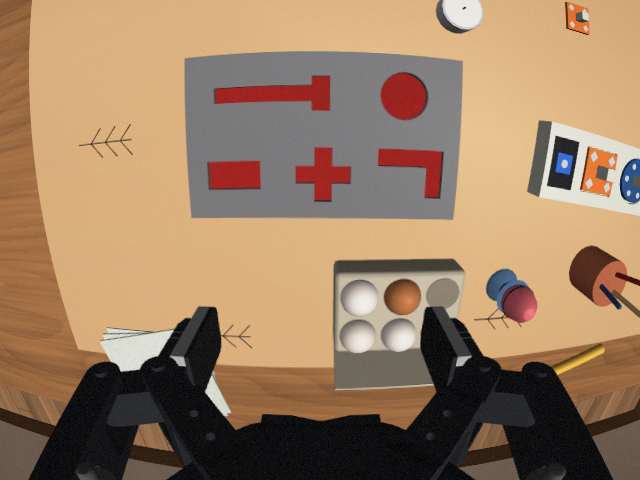

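The tray view shows the T slot (272,93), round (404,95), bar (234,175), cross (323,175) and L (415,172) cavities, all empty. The carton, egg cup and jar are undisturbed. Next, the tealight.

```bash
python3 -m inch '[[0.034,0.0262,0.01,0,0,0,0],[0.034,0.0262,0.02,0,0,0,0],[0.034,0.0262,0.03,0,0,0,0],[0.034,0.0262,0.03,0,0,0,0],[0.034,0.0262,0.03,0,0,0,0]]' >/dev/null
python3 -m inch '[[0.034,0.0262,0.02,0,0,0,0],[0,0,0,0,0,0,0],[0,0,0,0,0,0,0]]' | sed -n '2p;3p'
python3 - <<'E'
from h import *
c=calibration("wrist"); im=grab_frame("wrist"); save(im,"w16")
o=ortho(im,c,.024,.442,-.03,.06); save(o,"o16"); print(cv2.cvtColor(o,cv2.COLOR_RGB2HSV)[120,120])
blob(o,"white",.442,-.03,.06,"tealight top")
for n in ("tealight_c",):
    for d in landmark_of(n,"wrist")[:2]: print(n,d["score"],at(d["xy"],c,.012,1))
E
```

```text
position: [0.4481, -0.0315, 0.0995]
tool_rot: [3.141, -0.001, -3.138]
[ 28  15 224]
tealight top centroid (0.4394, -0.0382) rect (0.4393, -0.0382) size [46.5 46.5] ang(from +y to +x) 90.0 area mm2 1706
tealight_c 0.7 [ 0.44289334 -0.03987718  0.012     ]
```

View pics/o16.png

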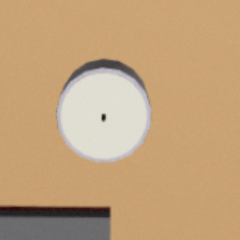

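```bash
python3 -m inch '[[0.0083,-0.006,0.03,0,0,0,0],[0,0,0.04,0,0,0,0],[0,0,0.03,0,0,0,0],[0,0,0.0205,0,0,0,0],[0,0,0,0,0,0,0]]' 40 | sed -n '2p;4p'
python3 -m inch '[[0,0,0,0,0,0,1],[0,0,0,0,0,0,1],[0,0,0,0,0,0,1],[0,0,0,0,0,0,1],[0,0,0,0,0,0,1]]' 50
python3 -m inch '[[0,0,-0.03,0,0,0,1],[0,0,-0.04,0,0,0,1],[0,0,-0.03,0,0,0,1],[0,0,0,0,0,0,1],[0,0,0,0,0,0,1]]' 50
python3 - <<'E'
from h import *
s=telemetry.observe(); z=s["position"][2]; x,y=s["position"][:2]
c=calibration("wrist"); im=grab_frame("wrist"); save(im,"w17")
for dz in (.043,.045,.047):
    o=ortho(im,c,z+dz,x,y,.05); m=rng(o,*COL["white"]); n,l,st,ce=cv2.connectedComponentsWithStats(m); i=max(range(1,n),key=lambda i:st[i,4]); cc=np.argwhere(l==i)[:,::-1].astype(np.int32)
    (u,v),r=cv2.minEnclosingCircle(cc); print(dz,"tool",tf([x-.05+S*v,y-.05+S*u,z+dz],s),"r",r*S)
plan(.5415,-.1004,z+.028,np.pi)
E
```

```text
position: [0.4398, -0.0392, -0.0227]
force: [-1.0, -0.0, 0.8]
clock: 28.05
position: [0.4413, -0.0389, -0.0194]
tool_rot: [3.141, 0.002, -3.142]
force: [-2.2, -0.6, 19.3]
grip_width: 0.0464
finger_force: 48.1
clock: 28.55
position: [0.441, -0.0388, 0.0802]
tool_rot: [3.141, 0.003, -3.141]
force: [-0.4, -0.5, -1.0]
grip_width: 0.0459
finger_force: 52.3
0.043 tool [ 0.00187757 -0.00103461 -0.04300603] r 0.023751447677612305
0.045 tool [ 0.00315825 -0.0010252  -0.04500936] r 0.023332361221313477
0.047 tool [ 0.00443001 -0.00116324 -0.04701282] r 0.022984216690063477
turn [0.001 0.001 0.   ] shift [-0.1011 -0.0616 -0.0008] q7 1.63
```

```bash
python3 -m inch '[[-0.034,-0.0205,0,0,0,0,1],[-0.034,-0.0205,0,0,0,0,1],[-0.0338,-0.0206,0.02,0,0,0,1],[0,0,0.04,0,0,0,1],[0,0,0,0,0,0,1]]' 60 >/dev/null
python3 -m inch '[[0,0,0.01,0,0,0,1],[0,0,0,0,0,0,1],[0,0,0,0,0,0,1]]' 60
python3 -c "
from h import *
plan(.5428,-.1004,-.005+.028,np.pi)"
```

```text
clock: 29.4
position: [0.5424, -0.1002, 0.0101]
tool_rot: [3.141, 0.001, -3.141]
force: [0.0, -0.3, 0.1]
grip_width: 0.0457
finger_force: 62.9
turn [0.001 0.001 0.001] shift [-0.0004 -0.0002  0.0151] q7 1.76
```

```bash
python3 -m inch '[[0,0,0.015,0,0,0,1],[0,0,0,0,0,0,1]]' 60| sed -n '2p;4p'; python3 -m inch '[[0,0,0.002,0,0,0,1],[0,0,0,0,0,0,1]]'| sed -n '2p;4p';python3 -m inch '[[0,0,0.002,0,0,0,1],[0,0,0,0,0,0,1]]'| sed -n '2p;4p'; python3 -m inch '[[0,0,0.002,0,0,0,1],[0,0,0,0,0,0,1]]'| sed -n '2p;4p';  python3 -m inch '[[0,0,0.002,0,0,0,1],[0,0,0,0,0,0,1]]'| sed -n '2p;4p'
```

```text
position: [0.5416, -0.1001, -0.0067]
force: [-0.4, 0.2, 0.1]
position: [0.5421, -0.1005, -0.0079]
force: [0.0, -0.4, -0.6]
position: [0.5421, -0.1004, -0.01]
force: [-0.0, -0.4, -0.3]
position: [0.542, -0.1005, -0.0121]
force: [0.6, -1.0, -1.2]
position: [0.5421, -0.1005, -0.0141]
force: [-0.0, -0.3, -0.2]
```

```bash
python3 -m inch '[[0,0,0.001,0,0,0,1],[0,0,0,0,0,0,1]]'| sed -n '2p;4p'; python3 -m inch '[[0,0,0.0007,0,0,0,1],[0,0,0,0,0,0,1]]'| sed -n '2p;4p'
python3 -m inch '[[0,0,0,0,0,0,0.2],[0,0,0,0,0,0,0.2],[0,0,0,0,0,0,0.2],[0,0,-0.03,0,0,0,0.2],[0,0,-0.04,0,0,0,0.2]]'| sed -n '2p;4p'
python3 -m inch '[[0,0,-0.04,0,0,0,0.2],[0,0,0,0,0,0,0.2],[0,0,0,0,0,0,0.2]]' | sed -n '2p;4p;5p'
python3 - <<'E'
from h import *
s=telemetry.observe(); c=calibration("wrist"); im=grab_frame("wrist"); save(im,"w18")
o=ortho(im,c,.029,.5415,-.1004,.05); blob(o,"white",.5415,-.1004,.05,"tealight seated?")
t=grab_frame("top"); ct=calibration("top")
o=ortho(t,ct,.024,.395,-.280,.06,False); blob(o,"wax",.395,-.28,.06,"bar top")
o=ortho(im,c,.024,.395,-.280,.06); blob(o,"wax",.395,-.28,.06,"bar wrist")
plan(.397,-.278,.12,np.pi)
E
```

```text
position: [0.5422, -0.1005, -0.0142]
force: [-5.5, 1.5, 18.0]
position: [0.5422, -0.1005, -0.0143]
force: [-9.0, 2.7, 33.7]
position: [0.5408, -0.1004, 0.0536]
force: [0.3, 0.5, 0.1]
position: [0.5425, -0.1005, 0.0951]
force: [-1.0, 0.6, -0.9]
grip_width: 0.0683
tealight seated? centroid (0.5402, -0.1017) rect (0.54, -0.1019) size [47. 47.] ang(from +y to +x) 90.0 area mm2 1738
bar wrist centroid (0.3991, -0.2704) rect (0.399, -0.2704) size [64.5 32.6] ang(from +y to +x) 49.9 area mm2 1947
turn [ 0.001 -0.001  0.   ] shift [ 0.1446 -0.1776  0.0016] q7 1.74
```

```bash
for r in a; do
python3 -m inch '[[0,0,0,0,0,0.1435,0.2],[0,0,0,0,0,0.1435,0.2],[0,0,0,0,0,0.1435,0.2],[0,0,0,0,0,0.1435,0.2],[0,0,0,0,0,0.1435,0.2]]'
python3 -m inch '[[0,0,0,0,0,0.1435,0.2],[0,0,0,0,0,0.1435,0.2],[0,0,0,0,0,0.1435,0.2],[0,0,0,0,0,0.1435,0.2],[0,0,0,0,0,0.1435,0.2]]'
python3 -m inch '[[0,0,0,0,0,0.1435,0.2],[0,0,0,0,0,0.1435,0.2],[0,0,0,0,0,0.1435,0.2],[0,0,0,0,0,0.1435,0.2],[0,0,0,0,0,0.1435,0.2]]'
python3 -m inch '[[0,0,0,0,0,0.1435,0.2],[0,0,0,0,0,0.1435,0.2],[-0.0445,0.0083,0,0,0,0,0.2],[-0.0445,0.0083,0,0,0,0,0.2],[-0.0445,0.0083,0,0,0,0,0.2]]'; done >/dev/null
python3 -m inch '[[-0.0445,0.0083,0,0,0,0,0.2],[-0.0445,0.0083,0,0,0,0,0.2],[0,0,0,0,0,0,0.2],[0,0,0,0,0,0,0.2]]' | sed -n '2,4p'
python3 - <<'E'
from h import *
c=calibration("wrist"); im=grab_frame("wrist"); save(im,"w19"); x,y=.399,-.2755
for z in (.024,): o=ortho(im,c,z,x,y,.06); blob(o,"wax",x,y,.06,"bar"); m=rng(o,*COL["wax"])
h=cv2.cvtColor(o,cv2.COLOR_RGB2HSV); V=h[...,2][m>0]; print(np.percentile(V,[5,25,50,75,95]))
t=np.percentile(V,60)*.8; COL["w2"]=((18,160,int(t)),(32,255,255)); blob(o,"w2",x,y,.06,"bright top"); plan(x,y,.007,np.radians(40.1))
E
```

```text
position: [0.3981, -0.2765, 0.0936]
tool_rot: [-3.14, 0.001, 0.7]
force: [0.5, 0.5, 0.2]
bar centroid (0.399, -0.2753) rect (0.3991, -0.2752) size [58.3 27.2] ang(from +y to +x) 50.1 area mm2 1527
[135. 220. 226. 226. 227.]
bright top centroid (0.3973, -0.2763) rect (0.3973, -0.2763) size [54.2 26.2] ang(from +y to +x) 49.8 area mm2 1367
turn [-0.002  0.     0.002] shift [ 1.000e-04 -1.000e-04  1.146e-01] q7 0.26
```

```bash
python3 -m inch '[[-0.0007,0,0.03,0,0,0,0.2],[0,0,0.04,0,0,0,0.2],[0,0,0.03,0,0,0,0.2],[0,0,0.0116,0,0,0,0.2],[0,0,0,0,0,0,0.2]]' 40 | sed -n '2p;4p'
python3 -m inch '[[0,0,0,0,0,0,1],[0,0,0,0,0,0,1],[0,0,0,0,0,0,1],[0,0,0,0,0,0,1],[0,0,0,0,0,0,1]]' 60
python3 -m inch '[[0,0,-0.03,0,0,0,1],[0,0,-0.04,0,0,0,1],[0,0,-0.03,0,0,0,1],[0,0,0,0,0,0,1],[0,0,0,0,0,0,1]]' 60
python3 - <<'E'
from h import *
s=telemetry.observe(); z=s["position"][2]; x,y=s["position"][:2]
c=calibration("wrist"); im=grab_frame("wrist"); save(im,"w20"); COL["w2"]=((18,160,165),(32,255,255))
for dz in (.040,.042):
    o=ortho(im,c,z+dz,x,y,.06); m=rng(o,*COL["w2"]); P=np.argwhere(m>0)
    W=np.array([tf([x-.06+S*a,y-.06+S*b,z+dz],s) for a,b in P[::7]]); print(dz,"tool x max/min",np.percentile(W[:,0],[.5,99.5]),"y",np.percentile(W[:,1],[1,99]))
plan(.6263,-.2815,z+.028,np.pi/2-.005)
E
```

```text
position: [0.3982, -0.2755, -0.0184]
force: [0.1, -0.3, -0.0]
clock: 35.15
position: [0.3993, -0.2764, -0.0161]
tool_rot: [3.141, -0.002, 0.703]
force: [-1.2, 2.7, 17.0]
grip_width: 0.0268
finger_force: 58.3
clock: 35.65
position: [0.3992, -0.2761, 0.0833]
tool_rot: [3.141, -0.002, 0.703]
force: [-0.5, 0.9, 0.2]
grip_width: 0.0262
finger_force: 60.6
0.04 tool x max/min [-0.02824276  0.02592763] y [-0.01251026  0.01280768]
0.042 tool x max/min [-0.02641847  0.0268813 ] y [-0.01233211  0.01265216]
turn [ 0.    -0.001 -0.863] shift [-0.0044  0.2276 -0.0007] q7 0.29
```

```bash
python3 -m inch '[[0,0,0,0,0,-0.144,1],[0,0,0,0,0,-0.144,1],[0,0,0,0,0,-0.144,1],[0,0,0,0,0,-0.144,1],[0,0,0,0,0,-0.144,1]]' 60 >/dev/null
python3 -m inch '[[0,0,0,0,0,-0.143,1],[-0.0005,0.038,0,0,0,0,1],[-0.0005,0.038,0,0,0,0,1],[-0.0005,0.038,0,0,0,0,1],[-0.0005,0.038,0,0,0,0,1]]' 60 >/dev/null
python3 -m inch '[[-0.0005,0.038,0,0,0,0,1],[-0.0005,0.037,0.02,0,0,0,1],[0,0,0.04,0,0,0,1],[0,0,0,0,0,0,1],[0,0,0,0,0,0,1]]' 60
python3 -c "
from h import *
plan(.6263,-.2805,-.003+.028,np.pi/2-.005)"
```

```text
clock: 37.2
position: [0.6241, -0.281, 0.022]
tool_rot: [-3.139, -0.001, 1.564]
force: [-0.5, 0.2, 0.6]
grip_width: 0.0265
finger_force: 60.6
turn [-0.003 -0.001 -0.002] shift [0.0005 0.0022 0.025 ] q7 0.73
```

```bash
python3 -m inch '[[0.0005,0.0022,0.02,0,0,0,1],[0,0,0,0,0,0,1],[0,0,0,0,0,0,1]]' 60| sed -n '2p;4p'
python3 -c "
from h import *
plan(.6263,-.2805,-.0045+.028,np.pi/2-.005)"
```

```text
position: [0.6277, -0.2803, 0.0036]
force: [0.2, 0.1, 0.0]
turn [ 0.    -0.001 -0.001] shift [-0.0002 -0.0014  0.0081] q7 0.73
```

```bash
python3 -m inch '[[0,-0.001,0.006,0,0,0,1],[0,0,0,0,0,0,1]]' 60| sed -n '2p;4p'; python3 -m inch '[[0,0,0.002,0,0,0,1],[0,0,0,0,0,0,1]]'| sed -n '2p;4p';python3 -m inch '[[0,0,0.002,0,0,0,1],[0,0,0,0,0,0,1]]'| sed -n '2p;4p'; python3 -m inch '[[0,0,0.002,0,0,0,1],[0,0,0,0,0,0,1]]'| sed -n '2p;4p';  python3 -m inch '[[0,0,0.002,0,0,0,1],[0,0,0,0,0,0,1]]'| sed -n '2p;4p'
```

```text
position: [0.6265, -0.2801, -0.0033]
force: [-0.1, 0.2, 0.4]
position: [0.6267, -0.2801, -0.0054]
force: [1.2, -0.4, -0.1]
position: [0.6266, -0.28, -0.0076]
force: [0.8, 0.0, -0.4]
position: [0.6266, -0.28, -0.0096]
force: [-0.4, -0.2, -1.0]
position: [0.6269, -0.2802, -0.011]
force: [-1.1, 2.1, 6.7]
```

```bash
python3 -m inch '[[0,0,0.0007,0,0,0,1],[0,0,0,0,0,0,1]]'| sed -n '2p;4p'
for r in a; do python3 -m inch '[[0,0,0,0,0,0,0.3],[0,0,0,0,0,0,0.3],[0,0,0,0,0,0,0.3],[0,0,-0.03,0,0,0,0.3],[0,0,-0.04,0,0,0,0.3]]'
python3 -m inch '[[0,0,-0.05,0,0,0,0.3],[0,0,-0.02,0,0,0,0.3],[0,0,0,0,0,0,0.3]]'; done | sed -n '2p;4p;8p;11p'
python3 - <<'E'
from h import *
c=calibration("wrist"); im=grab_frame("wrist"); save(im,"w21"); COL["w2"]=((18,160,165),(32,255,255))
o=ortho(im,c,.029,.6263,-.2815,.05); blob(o,"w2",.6263,-.2815,.05,"bar seated")
E
for r in a; do
python3 -m inch '[[0.0457,-0.0155,0,0,0,0,0.3],[0.0457,-0.0155,0,0,0,0,0.3],[0.0457,-0.0155,0,0,0,0,0.3],[0.0457,-0.0155,0,0,0,0,0.3],[0.0457,-0.0155,0,0,0,0,0.3]]'
python3 -m inch '[[0.0457,-0.0155,0,0,0,0,0.3],[0.0457,-0.0155,0,0,0,0,0.3],[0.0457,-0.0155,0,0,0,0,0.3],[0.0457,-0.0155,0,0,0,0,0.3],[0.0457,-0.0155,0,0,0,0,0.3]]'
python3 -m inch '[[0.0457,-0.0155,0,0,0,0,0.3],[0.0457,-0.0155,0,0,0,0,0.3],[0.0457,-0.0155,0,0,0,0,0.3],[0,0,0,0,0,0,0.3],[0,0,0,0,0,0,0.3]]'; done | sed -n '14,15p'
python3 - <<'E'
from h import *
c=calibration("wrist"); s=telemetry.observe(); print(s["position"],s["qpos"][6]); im=grab_frame("wrist"); save(im,"w22"); x,y=.425,.314
o=ortho(im,c,.012,x,y,.06); blob(o,"green",x,y,.06,"stamp")
for n in ("stamp_c",):
    for d in landmark_of(n,"wrist")[:2]: print(n,d["score"],at(d["xy"],c,.018,1))
o2=ortho(im,c,.036,x,y,.04)
save(np.hstack([cv2.resize(o,(360,360)),cv2.resize(o2,(360,360))]),"o22")
print(o2[80,80],cv2.cvtColor(o2,cv2.COLOR_RGB2HSV)[80,80])
E
```

```text
position: [0.6269, -0.2802, -0.011]
force: [-5.1, 4.4, 18.1]
position: [0.6254, -0.2796, 0.0569]
force: [0.6, -0.5, 1.2]
position: [0.6282, -0.281, 0.1314]
grip_width: 0.0598
bar seated centroid (0.626, -0.2813) rect (0.626, -0.2812) size [26.5 54.5] ang(from +y to +x) 90.0 area mm2 1398
position: [0.4276, 0.3154, 0.1272]
tool_rot: [-3.141, 0.001, 1.568]
[0.42756972 0.31536856 0.1272337 ] -0.31791124026021045
stamp centroid (0.4249, 0.3177) rect (0.4244, 0.3159) size [49.  50.4] ang(from +y to +x) 69.9 area mm2 1152
stamp_c 0.84 [0.42472989 0.31474403 0.018     ]
stamp_c 0.23 [0.53989809 0.3932105  0.018     ]
[185 148 108] [ 16 106 185]
```

```bash
cat >> h.py <<'E'
def fitplus(im,c,x,y,z=.012,h=.05):
    o=ortho(im,c,z,x,y,h); H=cv2.cvtColor(o,cv2.COLOR_RGB2HSV); g=rng(o,*COL["green"])>0; V=H[...,2].astype(float)
    t=np.percentile(V[g],70)*.8; g=g&(V>t); n=g.shape[0]; A=(np.arange(n)*S-h)[:,None]; B=(np.arange(n)*S-h)[None,:]; best=None
    for st,ra,rr in ((.002,np.radians(np.arange(0,90,5)),8),(.0005,None,4)):
        if best: ra=best[3]+np.radians(np.arange(-5,5.1,1)); cx0,cy0=best[1:3]
        else: cx0=cy0=0
        for a in ra:
            for i in range(-rr,rr+1):
                for j in range(-rr,rr+1):
                    dx=A-cx0-i*st; dy=B-cy0-j*st; u=abs(dx*np.cos(a)+dy*np.sin(a)); v=abs(-dx*np.sin(a)+dy*np.cos(a))
                    P=((u<.008)&(v<.028))|((v<.008)&(u<.028)); sc=2*(g&P).sum()-P.sum()
                    if best is None or sc>best[0]: best=(sc,cx0+i*st,cy0+j*st,a)
    print("plus at",round(x+best[1],4),round(y+best[2],4),"yaw deg",round(np.degrees(best[3]),1),"green px",g.sum(),"score",best[0]); return best
E
python3 - <<'E'
from h import *
im=cv2.cvtColor(cv2.imread("pics/w22.png"),cv2.COLOR_BGR2RGB); c=calibration("wrist")
fitplus(im,c,.425,.315)
E
```

```text
plus at 0.4255 0.3135 yaw deg 65.0 green px 4241 score 2337
```

View pics/o22.png

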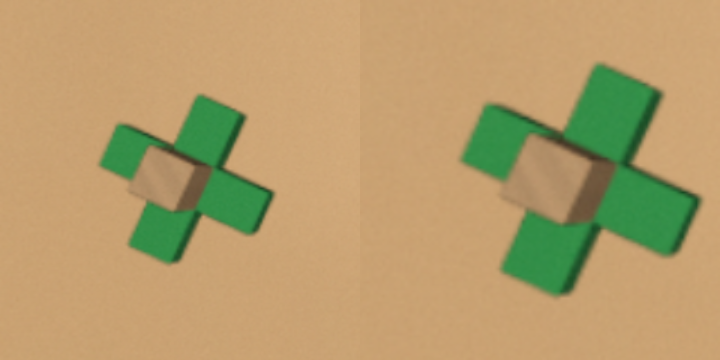

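The crop shows the cross at about yaw 65° (mod 90), centred near (188,180) in the left panel. I'll re-measure with the arm settled.

```bash
python3 -m inch '[[0,0,0.02,0,0,0,0.3],[0,0,0,0,0,0,0.3],[0,0,0,0,0,0,0.3],[0,0,0,0,0,0,0.3]]' | sed -n '2p'
python3 - <<'E'
from h import *
for i in range(2):
    c=calibration("wrist"); s=telemetry.observe(); im=grab_frame("wrist"); print(s["position"])
    fitplus(im,c,.425,.315)
o=ortho(im,c,.012,.425,.315,.05); m=rng(o,*COL["green"]); P=np.argwhere(m>0)*S-.05+[.425,.315]
for a in np.radians([65,155]):
    d=np.array([np.cos(a),np.sin(a)]); q=P@d; e=P@np.array([-d[1],d[0]]); print("extent along",np.degrees(a),np.percentile(q,[.1,99.9]).mean(),np.ptp(np.percentile(q,[.1,99.9])))
E
```

```text
position: [0.4291, 0.3145, 0.1089]
[0.42906775 0.31454683 0.10892418]
plus at 0.4245 0.3155 yaw deg 65.0 green px 4212 score 2277
[0.42898982 0.31479287 0.10897217]
plus at 0.4245 0.315 yaw deg 65.0 green px 4226 score 2305
extent along 65.0 0.46596160458132563 0.056828103417926934
extent along 155.0 -0.25137632620197836 0.05530621323402901
```

```bash
python3 -m inch '[[0,0,0,0,0,0.1445,0.4],[0,0,0,0,0,0.1445,0.4],[0,0,0,0,0,0.1445,0.4],[-0.001,-0.0036,0.03,0,0,0,0.4],[0,0,0.03,0,0,0,0.4]]' 40 | sed -n '2p;4p'
python3 -m inch '[[0,0,0.03,0,0,0,0.4],[0,0,0,0,0,0,0.4],[0,0,0,0,0,0,0.4]]' | sed -n '2,3p'
python3 -c "
from h import *
plan(.4254,.3153,.016,np.radians(65))"
```

```text
position: [0.4248, 0.3166, 0.0483]
force: [0.5, 0.9, -0.7]
position: [0.4253, 0.3155, 0.0191]
tool_rot: [-3.141, -0.0, 1.131]
turn [-0.    -0.    -0.003] shift [-0.0001  0.0002  0.0311] q7 -0.53
```

```bash
python3 -m inch '[[0,0,0.02,0,0,-0.003,0.4],[0,0,0.011,0,0,0,0.4],[0,0,0,0,0,0,0.4]]' 40 | sed -n '2p;4p'
python3 -m inch '[[0,0,0,0,0,0,1],[0,0,0,0,0,0,1],[0,0,0,0,0,0,1],[0,0,0,0,0,0,1],[0,0,0,0,0,0,1]]' 60
python3 -m inch '[[0,0,-0.03,0,0,0,1],[0,0,-0.04,0,0,0,1],[0,0,-0.03,0,0,0,1],[0,0,0,0,0,0,1],[0,0,0,0,0,0,1]]' 60 | sed -n '2,6p'
python3 - <<'E'
from h import *
s=telemetry.observe(); z=s["position"][2]; x,y=s["position"][:2]; c=calibration("wrist"); im=grab_frame("wrist"); save(im,"w23")
for dz in (.022,.024,.026):
    o=ortho(im,c,z+dz,x,y,.05); m=rng(o,*COL["green"]); n,l,st,ce=cv2.connectedComponentsWithStats(m)
    P=np.argwhere(m>0)*S-.05; W=np.array([tf([x+a,y+b,z+dz],s) for a,b in P[::3]]); print(dz,"x",np.percentile(W[:,0],[.3,99.7]),"y",np.percentile(W[:,1],[.3,99.7]))
plan(.6269,-.1854,z+.028,np.pi/2-.005)
E
```

```text
position: [0.4248, 0.3157, -0.0126]
force: [-0.3, -0.9, 1.1]
clock: 43.25
position: [0.4252, 0.316, -0.0117]
tool_rot: [-3.142, -0.002, 1.135]
force: [-1.8, -1.8, 10.2]
grip_width: 0.0146
finger_force: 58.7
position: [0.4248, 0.3162, 0.088]
tool_rot: [-3.141, -0.002, 1.135]
force: [0.8, -0.5, -1.9]
grip_width: 0.0149
finger_force: 59.0
0.022 x [-0.02943501  0.02961143] y [-0.0279515   0.02747027]
0.024 x [-0.02789239  0.03038614] y [-0.02772442  0.02730661]
0.026 x [-0.02640775  0.03098127] y [-0.02725671  0.02687426]
turn [-0.    -0.001 -0.431] shift [-0.5002  0.2049 -0.0007] q7 -0.61
```

```bash
for r in a; do python3 -m inch '[[0,0,0,0,0,-0.1437,1],[0,0,0,0,0,-0.1437,1],[0,0,0,0,0,-0.1437,1],[-0.0455,0.0186,0,0,0,0,1],[-0.0455,0.0186,0,0,0,0,1]]' 60
python3 -m inch '[[-0.0455,0.0186,0,0,0,0,1],[-0.0455,0.0186,0,0,0,0,1],[-0.0455,0.0186,0,0,0,0,1],[-0.0455,0.0186,0,0,0,0,1],[-0.0455,0.0186,0,0,0,0,1]]'
python3 -m inch '[[-0.0455,0.0186,0,0,0,0,1],[-0.0455,0.0186,0,0,0,0,1],[-0.0455,0.0186,0,0,0,0,1],[-0.0452,0.0189,0,0,0,0,1],[0,0,0,0,0,0,1]]'
python3 -m inch '[[0,0,0.04,0,0,0,1],[0,0,0.02,0,0,0,1],[0,0,0,0,0,0,1],[0,0,0,0,0,0,1],[0,0,0,0,0,0,1]]'; done | tail -6
python3 -c "
from h import *
plan(.6269,-.1854,.005+.028,np.pi/2-.005)"
```

```text
clock: 45.8
position: [0.6278, -0.1858, 0.0281]
tool_rot: [3.14, -0.0, 1.566]
force: [0.8, -0.7, 1.1]
grip_width: 0.0147
finger_force: 59.0
turn [ 0.001 -0.    -0.   ] shift [ 0.0004 -0.0009  0.0231] q7 0.6
```

```bash
python3 -m inch '[[0.0004,-0.0005,0.02,0,0,0,1],[0,0,0,0,0,0,1],[0,0,0,0,0,0,1]]' 60| sed -n '2p;4p'; python3 -m inch '[[0,0,0.004,0,0,0,1],[0,0,0,0,0,0,1]]'| sed -n '2p;4p'; python3 -m inch '[[0,0,0.002,0,0,0,1],[0,0,0,0,0,0,1]]'| sed -n '2p;4p';python3 -m inch '[[0,0,0.002,0,0,0,1],[0,0,0,0,0,0,1]]'| sed -n '2p;4p'; python3 -m inch '[[0,0,0.0015,0,0,0,1],[0,0,0,0,0,0,1]]'| sed -n '2p;4p'
```

```text
position: [0.627, -0.1851, 0.0079]
force: [0.0, -0.7, -0.2]
position: [0.627, -0.185, 0.0033]
force: [0.1, 1.5, -1.0]
position: [0.6267, -0.185, 0.001]
force: [0.7, -1.0, -1.1]
position: [0.6266, -0.185, -0.0012]
force: [-0.2, -0.2, -0.9]
position: [0.6267, -0.185, -0.0027]
force: [-0.2, 0.2, -0.7]
```

Past the rim level with no contact. Seating it.

```bash
python3 -m inch '[[0,0,0.002,0,0,0,1],[0,0,0,0,0,0,1]]'| sed -n '2p;4p';python3 -m inch '[[0,0,0.0015,0,0,0,1],[0,0,0,0,0,0,1]]'| sed -n '2p;4p'; python3 -m inch '[[0,0,0.001,0,0,0,1],[0,0,0,0,0,0,1]]'| sed -n '2p;4p'; python3 -m inch '[[0,0,0.0007,0,0,0,1],[0,0,0,0,0,0,1]]'| sed -n '2p;4p'
```

```text
position: [0.6266, -0.185, -0.0048]
force: [0.3, -1.0, 0.3]
position: [0.6266, -0.185, -0.0062]
force: [-0.1, 0.3, -0.5]
position: [0.6268, -0.1851, -0.0066]
force: [-2.2, 1.6, 6.4]
position: [0.6268, -0.1851, -0.0067]
force: [-5.9, 2.5, 18.1]
```

The stamp bottomed at −0.0067, as predicted. Releasing and going to the stylus.

```bash
for r in a; do python3 -m inch '[[0,0,0,0,0,0,0.4],[0,0,0,0,0,0,0.4],[0,0,0,0,0,0,0.4],[0,0,-0.03,0,0,0,0.4],[0,0,-0.05,0,0,0,0.4]]'
python3 -m inch '[[0,0,-0.04,0,0,0,0.4],[0,0,-0.04,0,0,0,0.4],[0,0,0,0,0,0,0.4],[0,0,0,0,0,0,0.4]]'; done | tail -5
python3 - <<'E'
from h import *
c=calibration("wrist"); im=grab_frame("wrist"); save(im,"w24"); fitplus(im,c,.6265,-.186,.017)
t=grab_frame("top"); ct=calibration("top")
for d in landmark_of("stylus_c","top")[:2]: print(d["score"],at(d["xy"],ct,.011))
plan(.5475,.395,.15,np.pi/2)
E
```

```text
position: [0.6271, -0.1851, 0.1528]
tool_rot: [3.14, -0.001, 1.566]
force: [-0.4, 0.2, -0.4]
grip_width: 0.0511
finger_force: 0.0
plus at 0.626 -0.186 yaw deg 0.0 green px 4256 score 2461
0.77 [0.55125568 0.39380863 0.011     ]
0.7 [0.60908281 0.17034137 0.011     ]
turn [-0.002 -0.001 -0.005] shift [ 0.5799 -0.0787  0.029 ] q7 0.53
```

```bash
for r in a; do python3 -m inch '[[0.0446,-0.006,0,0,0,0,0.4],[0.0446,-0.006,0,0,0,0,0.4],[0.0446,-0.006,0,0,0,0,0.4],[0.0446,-0.006,0,0,0,0,0.4],[0.0446,-0.006,0,0,0,0,0.4]]'
python3 -m inch '[[0.0446,-0.006,0,0,0,0,0.4],[0.0446,-0.006,0,0,0,0,0.4],[0.0446,-0.006,0,0,0,0,0.4],[0.0446,-0.006,0,0,0,0,0.4],[0.0446,-0.006,0,0,0,0,0.4]]'
python3 -m inch '[[0.0446,-0.006,0,0,0,0,0.4],[0.0446,-0.006,0.01,0,0,0,0.4],[0.0446,-0.006,0.02,0,0,0,0.4],[0,0,0,0,0,-0.135,0.4],[0,0,0,0,0,-0.135,0.4]]'
python3 -m inch '[[0,0,0,0,0,-0.135,0.4],[0,0,0,0,0,-0.135,0.4],[0,0,0,0,0,0,0.4],[0,0,0,0,0,0,0.4],[0,0,0,0,0,0,0.4]]'; done | tail -5
cat >> h.py <<'E'
def stylus(im,c,s,x,y,zh=.022,fish=True,h=.08):
    o=ortho(im,c,zh,x,y,h,fish); H=cv2.cvtColor(o,cv2.COLOR_RGB2HSV); m=cv2.inRange(H,(0,0,130),(180,50,255))
    n,l,st,ce=cv2.connectedComponentsWithStats(m); i=max(range(1,n),key=lambda i:st[i,4]); P=np.argwhere(l==i)[:,::-1].astype(np.int32)
    r=cv2.minAreaRect(P); b=cv2.boxPoints(r)*S; W=np.stack([x-h+b[:,1],y-h+b[:,0]],1)
    e=sorted([(W[k]+W[(k+1)%4])/2 for k in range(4)],key=lambda q:0); L=[np.linalg.norm(W[k]-W[(k+1)%4]) for k in range(4)]
    print("handle rect cen",W.mean(0),"size",np.round(np.array(r[1])*S*1e3,1),"area",st[i,4]*.25)
    k=int(np.argmin(L[:2])); ends=[(W[k]+W[k+1])/2,(W[k+2]+W[(k+3)%4])/2]; d=ends[1]-ends[0]; print("ends",ends,"axis deg",np.degrees(np.arctan2(d[1],d[0])))
E
python3 - <<'E'
from h import *
c=calibration("wrist"); s=telemetry.observe(); im=grab_frame("wrist"); save(im,"w25"); print(s["position"])
stylus(im,c,s,.55,.394)
for d in landmark_of("stylus_c","wrist")[:1]: print(d["score"],at(d["xy"],c,.011,1))
o=ortho(im,c,.016,.55,.394,.08); n=o.shape[0]; hs=cv2.cvtColor(o,cv2.COLOR_RGB2HSV); m=cv2.inRange(hs,(14,130,60),(30,255,255)); k,l,st,ce=cv2.connectedComponentsWithStats(m)
for i in range(1,k):
    if st[i,4]>150: print("brass?",st[i,4]*.25,.55-.08+S*ce[i][1],.394-.08+S*ce[i][0])
E
```

```text
position: [0.5515, 0.3949, 0.1222]
tool_rot: [-3.141, -0.0, 2.102]
force: [0.8, 0.4, -1.0]
grip_width: 0.0512
finger_force: 0.0
[0.55148341 0.39485709 0.12217735]
handle rect cen [0.5365207  0.40776342] size [13.7 90.5] area 1212.75
ends [array([0.5119518 , 0.44573355], dtype=float32), array([0.56108963, 0.3697933 ], dtype=float32)] axis deg -57.09474
0.92 [0.54679128 0.39176583 0.011     ]
brass? 225.5 0.5622527716186253 0.3472533259423503
brass? 230.25 0.5810054288816504 0.35954234527687295
```

```bash
cat > prof.py <<'E'
from h import *
def prof(im,c,mid,ang,segs):
    a=np.radians(ang); d=np.array([np.cos(a),np.sin(a)]); e=np.array([d[1],-d[0]])
    for name,z,off,lo,hi in segs:
        t=np.arange(lo,hi,.001); uv=np.array([pix([*(mid+d*k+e*off),z],c,1) for k in t]).astype(np.float32)
        px=cv2.remap(im,uv[None,:,0],uv[None,:,1],cv2.INTER_LINEAR)[0]; h=cv2.cvtColor(px[None],cv2.COLOR_RGB2HSV)[0]
        print(name,[(int(round(k*1e3)),int(q[1]),int(q[2])) for k,q in zip(t,h)])
E
python3 - <<'E'
from prof import *
c=calibration("wrist"); im=grab_frame("wrist")
prof(im,c,np.array([.5445,.3953]),-57.1,[("tail",.022,0,-.068,-.052),("band",.022,0,.024,.048),("headL",.016,.012,.036,.068),("headR",.016,-.012,.036,.068)])
E
```

```text
tail [(-68, 106, 197), (-67, 107, 198), (-66, 107, 196), (-65, 106, 199), (-64, 106, 197), (-63, 106, 198), (-62, 106, 198), (-61, 85, 159), (-60, 24, 118), (-59, 11, 163), (-58, 4, 184), (-57, 4, 186), (-56, 4, 185), (-55, 4, 186), (-54, 4, 186), (-53, 3, 184), (-52, 3, 185)]
band [(24, 4, 181), (25, 3, 182), (26, 4, 183), (27, 3, 182), (28, 4, 185), (29, 3, 183), (30, 3, 167), (31, 0, 74), (32, 20, 26), (33, 12, 22), (34, 27, 28), (35, 26, 29), (36, 35, 22), (37, 11, 24), (38, 5, 52), (39, 3, 149), (40, 3, 185), (41, 3, 186), (42, 3, 184), (43, 10, 159), (44, 76, 117), (45, 162, 88), (46, 160, 99), (47, 152, 143)]
headL [(36, 109, 192), (37, 109, 192), (38, 112, 161), (39, 148, 98), (40, 161, 84), (41, 158, 84), (42, 172, 83), (43, 170, 84), (44, 177, 92), (45, 150, 138), (46, 154, 156), (47, 151, 159), (48, 153, 157), (49, 152, 154), (50, 152, 151), (51, 153, 152), (52, 153, 153), (53, 152, 156), (54, 154, 157), (55, 152, 159), (56, 153, 158), (57, 148, 157), (58, 151, 157), (59, 152, 156), (60, 135, 157), (61, 114, 176), (62, 109, 192), (63, 109, 192), (64, 109, 191), (65, 108, 191), (66, 110, 190), (67, 110, 190), (68, 108, 192)]
headR [(36, 110, 192), (37, 108, 192), (38, 117, 166), (39, 141, 101), (40, 157, 86), (41, 168, 85), (42, 160, 86), (43, 163, 86), (44, 167, 99), (45, 158, 139), (46, 156, 154), (47, 152, 159), (48, 153, 157), (49, 154, 156), (50, 152, 154), (51, 155, 151), (52, 154, 154), (53, 153, 155), (54, 154, 156), (55, 153, 160), (56, 157, 156), (57, 151, 157), (58, 152, 156), (59, 150, 158), (60, 132, 159), (61, 114, 177), (62, 111, 191), (63, 109, 191), (64, 111, 191), (65, 110, 188), (66, 111, 189), (67, 111, 189), (68, 108, 189)]
```

```bash
python3 -m inch '[[0,0,0,0,0,-0.043,0.4],[0.0036,-0.0057,0.04,0,0,0,0.4],[0,0,0.04,0,0,0,0.4],[0,0,0.03,0,0,0,0.4],[0,0,0,0,0,0,0.4]]' 40 >/dev/null
python3 -m inch '[[0,0,0,0,0,0,0.4],[0,0,0,0,0,0,0.4]]' | sed -n '2,3p'
python3 -c "
from h import *
plan(.5448,.3948,.010,np.radians(122.9))"
```

```text
position: [0.5459, 0.3956, 0.0147]
tool_rot: [3.139, -0.001, 2.148]
turn [ 0.003 -0.001  0.003] shift [-0.     -0.0014  0.0327] q7 0.17
```

```bash
python3 -m inch '[[0,-0.001,0.02,0,0,0,0.4],[0,0,0.0127,0,0,0,0.4],[0,0,0,0,0,0,0.4],[0,0,0,0,0,0,0.4]]' 40 | sed -n '2p;4p'
python3 -m inch '[[0,0,0,0,0,0,1],[0,0,0,0,0,0,1],[0,0,0,0,0,0,1],[0,0,0,0,0,0,1],[0,0,0,0,0,0,1]]' 60
for r in a; do python3 -m inch '[[0,0,-0.03,0,0,0,1],[0,0,-0.04,0,0,0,1],[0,0,-0.04,0,0,0,1],[0,0,-0.03,0,0,0,1],[0,0,0,0,0,0,1]]' 80
python3 -m inch '[[0,0,0,0,0,0,1],[0,0,0,0,0,0,1]]' 80; done | tail -6
python3 - <<'E'
from prof import *
c=calibration("wrist"); s=telemetry.observe(); im=grab_frame("wrist"); save(im,"w26")
b=s["position"][2]+.0155; a=np.degrees(s["tool_rot"][2])
prof(im,c,s["position"][:2],a-180,[("tail",b+.022,0,-.068,-.050)])
prof(im,c,s["position"][:2],a-180,[("tailL",b+.022,.004,-.068,-.054),("tailR",b+.022,-.004,-.068,-.054)])
plan(.5411,-.239,s["position"][2]+.028,-np.pi/2-.005); print(s["qpos"])
E
```

```text
position: [0.5444, 0.3945, -0.0193]
force: [-0.7, -0.3, -0.0]
clock: 52.5
position: [0.5444, 0.3947, -0.0192]
tool_rot: [3.14, -0.001, 2.149]
force: [-1.7, -1.5, 5.8]
grip_width: 0.0122
finger_force: 59.4
clock: 53.2
position: [0.5434, 0.3942, 0.1189]
tool_rot: [-3.14, -0.001, 2.149]
force: [-0.4, -0.3, -1.2]
grip_width: 0.0119
finger_force: 79.1
tail [(-68, 106, 194), (-67, 107, 193), (-66, 107, 195), (-65, 107, 196), (-64, 107, 195), (-63, 106, 194), (-62, 11, 96), (-61, 18, 101), (-60, 15, 104), (-59, 14, 164), (-58, 6, 182), (-57, 7, 184), (-56, 5, 187), (-55, 3, 185), (-54, 3, 184), (-53, 0, 184), (-52, 4, 184), (-51, 4, 184)]
tailL [(-68, 107, 195), (-67, 109, 197), (-66, 107, 195), (-65, 107, 195), (-64, 107, 197), (-63, 108, 193), (-62, 13, 96), (-61, 13, 99), (-60, 15, 101), (-59, 12, 164), (-58, 6, 184), (-57, 3, 185), (-56, 3, 185), (-55, 3, 185), (-54, 3, 185)]
tailR [(-68, 105, 194), (-67, 107, 195), (-66, 105, 196), (-65, 106, 195), (-64, 104, 196), (-63, 108, 194), (-62, 67, 138), (-61, 13, 101), (-60, 14, 106), (-59, 16, 163), (-58, 7, 182), (-57, 4, 185), (-56, 4, 184), (-55, 4, 185), (-54, 4, 183)]
turn [-0.000e+00 -2.000e-03 -2.558e+00] shift [ 6.331e-01 -8.000e-04 -2.000e-04] q7 0.13
[-0.96405222  0.72576018  0.40558742  1.55458703 -0.33321248  0.93146601
  0.12889242]
```

```bash
for r in a; do python3 -m inch '[[-0.0353,-0.0232,0,0,0,0,1],[-0.0353,-0.0232,0,0,0,0,1],[-0.0353,-0.0232,0,0,0,0,1],[-0.0353,-0.0232,0,0,0,0,1],[-0.0353,-0.0232,0,0,0,0,1]]' 80
python3 -m inch '[[-0.0353,-0.0232,0,0,0,0,1],[-0.0353,-0.0232,0,0,0,0,1],[-0.0353,-0.0232,0,0,0,0,1],[-0.0353,-0.0232,0,0,0,0,1],[-0.0353,-0.0232,0,0,0,0,1]]'
python3 -m inch '[[-0.0353,-0.0232,0,0,0,0,1],[-0.0353,-0.0232,0,0,0,0,1],[-0.0353,-0.0232,0,0,0,0,1],[-0.0353,-0.0232,0,0,0,0,1],[-0.0353,-0.0232,0,0,0,0,1]]'
python3 -m inch '[[0,0,0,0,0,0.149,1],[0,0,0,0,0,0.149,1],[0,0,0,0,0,0.149,1],[0,0,0,0,0,0.149,1],[0,0,0,0,0,0.149,1]]'
python3 -m inch '[[0,0,0,0,0,0.149,1],[0,0,0,0,0,0.149,1],[0,0,0,0,0,0.149,1],[0,0,0,0,0,0.149,1],[0,0,0,0,0,0.149,1]]'
python3 -m inch '[[0,0,0,0,0,0.149,1],[0,0,0,0,0,0.149,1],[0,0,0,0,0,0.149,1],[0,0,0,0,0,0.149,1],[0,0,0,0,0,0.149,1]]'; done | grep -A1 position
python3 -c "
from h import *
s=telemetry.observe(); print(s['qpos'],s['grip_width'],s['finger_force']); plan(.5411,-.239,.05,-np.pi/2-.005)"
```

```text
position: [0.5427, 0.1813, 0.119]
tool_rot: [-3.141, -0.001, 2.149]
--
position: [0.542, -0.0297, 0.119]
tool_rot: [-3.141, -0.001, 2.149]
--
position: [0.5412, -0.2409, 0.1187]
tool_rot: [-3.141, -0.002, 2.149]
--
position: [0.5414, -0.2392, 0.1186]
tool_rot: [-3.14, -0.0, 1.398]
--
position: [0.5415, -0.2392, 0.1187]
tool_rot: [-3.14, 0.001, 0.653]
--
position: [0.5415, -0.2392, 0.1187]
tool_rot: [-3.141, 0.002, -0.092]
[-0.2860538   0.81607395  0.97873596  1.79639671 -0.80764217  0.99028704
 -0.63268529] 0.011596098515147282 79.20299291610718
turn [1.000e-03 2.000e-03 1.484e+00] shift [-0.0002  0.0004  0.0967] q7 -0.63
```

```bash
for r in a; do python3 -m inch '[[0,0,0,0,0,0.149,1],[0,0,0,0,0,0.149,1],[0,0,0,0,0,0.149,1],[0,0,0,0,0,0.149,1],[0,0,0,0,0,0.149,1]]'
python3 -m inch '[[0,0,0,0,0,0.149,1],[0,0,0,0,0,0.149,1],[0,0,0,0,0,0.149,1],[0,0,0,0,0,0.149,1],[0,0,0,0,0,0.143,1]]'; python3 -m inch '[[0,0,0,0,0,0,1],[0,0,0,0,0,0,1]]'; done | grep -A1 position
python3 -c "
from h import *
s=telemetry.observe(); print(s['qpos'],s['grip_width'],s['finger_force']); plan(.5411,-.239,.05,-np.pi/2-.005)"
```

```text
position: [0.5415, -0.2392, 0.1187]
tool_rot: [3.141, 0.001, -0.837]
--
position: [0.5415, -0.2392, 0.1187]
tool_rot: [3.14, 0.0, -1.576]
--
position: [0.5416, -0.2393, 0.1189]
tool_rot: [3.14, 0.0, -1.566]
[-0.3837939   1.03193477  1.28525273  1.80015269 -1.07432055  1.2116499
 -1.89194181] 0.011824185193350571 79.19960260391235
turn [0.001 0.    0.01 ] shift [-0.0003  0.0005  0.0969] q7 -1.89
```

```bash
for r in a; do python3 -m inch '[[0,0,0.04,0,0,0.008,1],[0,0,0.04,0,0,0,1],[0,0,0.02,0,0,0,1],[0,0,0,0,0,0,1],[0,0,0,0,0,0,1]]'; python3 -m inch '[[0,0,0,0,0,0,1],[0,0,0,0,0,0,1]]'; done | tail -6
python3 - <<'E'
from prof import *
plan(.5411,-.239,.002+.028,-np.pi/2-.005)
c=calibration("wrist"); s=telemetry.observe(); im=grab_frame("wrist"); save(im,"w27"); b=s["position"][2]+.0192
prof(im,c,s["position"][:2],np.degrees(s["tool_rot"][2])-180,[("tail",b+.022,0,-.066,-.055)])
# visible T slot tail end (rim, z=.012) along tray -y, lateral profile
prof(im,c,np.array([.5411,-.239]),89.7,[("slot",.012,0,-.072,-.058)])
o=ortho(im,c,.012,.5411,-.3,.02)
m=rng(o,(0,150,40),(6,255,255)); P=np.argwhere(m>0); print(len(P), P.size and (.5411-.02+S*P.min(0)[0],.5411-.02+S*P.max(0)[0],-.32+S*P.min(0)[1]))
E
```

```text
clock: 58.15
position: [0.5425, -0.2394, 0.0207]
tool_rot: [-3.14, 0.0, -1.577]
force: [-0.6, 0.9, -0.5]
grip_width: 0.0118
finger_force: 79.2
turn [-0.001  0.    -0.002] shift [-0.0004  0.0014  0.0187] q7 -1.83
tail [(-66, 203, 172), (-65, 185, 167), (-64, 10, 101), (-63, 15, 103), (-62, 14, 110), (-61, 11, 179), (-60, 4, 216), (-59, 2, 226), (-58, 2, 226), (-57, 2, 226), (-56, 1, 225), (-55, 2, 226)]
slot [(-72, 4, 135), (-71, 4, 135), (-70, 4, 134), (-69, 6, 134), (-68, 4, 135), (-67, 4, 135), (-66, 6, 138), (-65, 4, 136), (-64, 6, 136), (-63, 58, 146), (-62, 203, 172), (-61, 199, 172), (-60, 200, 173), (-59, 205, 172)]
407 (np.float64(0.5311), np.float64(0.5471), np.float64(-0.3015))
```

Run:
```python
from prof import *
c=calibration("wrist"); s=telemetry.observe(); im=grab_frame("wrist"); b=s["position"][2]+.0192; p=s["position"]; print(p,s["tool_rot"])
np.set_printoptions(precision=4)
for zz,nm,f,ys in ((b+.022,"handle",lambda h:(h[...,1]<25)&(h[...,2]>160),(-.298,-.288,-.280)),(.012,"slot",lambda h:(h[...,1]>110)&((h[...,0]<7)|(h[...,0]>173)),(-.3015,-.3005,-.2995))):
    for yy in ys:
        t=np.arange(.52,.565,.00025); uv=np.array([pix([k,yy,zz],c,1) for k in t]).astype(np.float32)
        h=cv2.cvtColor(cv2.remap(im,uv[None,:,0],uv[None,:,1],cv2.INTER_LINEAR),cv2.COLOR_RGB2HSV)[0]; g=t[f(h)]
        print(nm,yy,(g.min(),g.max(),(g.min()+g.max())/2) if len(g) else None)
```

```text
[ 0.54237131 -0.23929503  0.02049867] [-3.14045364e+00  2.93050542e-04 -1.57745164e+00]
handle -0.298 (np.float64(0.5347499999999984), np.float64(0.547499999999997), np.float64(0.5411249999999976))
handle -0.288 (np.float64(0.5347499999999984), np.float64(0.547499999999997), np.float64(0.5411249999999976))
handle -0.28 (np.float64(0.5349999999999984), np.float64(0.547749999999997), np.float64(0.5413749999999977))
slot -0.3015 (np.float64(0.5309999999999988), np.float64(0.546999999999997), np.float64(0.5389999999999979))
slot -0.3005 (np.float64(0.5307499999999988), np.float64(0.547249999999997), np.float64(0.5389999999999979))
slot -0.2995 (np.float64(0.5309999999999988), np.float64(0.547249999999997), np.float64(0.5391249999999979))
```

```bash
python3 -m inch '[[-0.0003,0.002,0.01,0,0,0,1],[0,0,0.01,0,0,0,1],[0,0,0,0,0,0,1],[0,0,0,0,0,0,1],[0,0,0,0,0,0,1]]' | sed -n '2,4p'
```

```text
position: [0.5399, -0.239, -0.0003]
tool_rot: [3.142, 0.0, -1.578]
force: [0.2, 0.4, -0.2]
```

```bash
python3 -m inch '[[0,-0.0004,0.004,0,0,0,1],[0,0,0,0,0,0,1],[0,0,0,0,0,0,1]]'| sed -n '2p;4p'; python3 -m inch '[[0,0,0.002,0,0,0,1],[0,0,0,0,0,0,1]]'| sed -n '2p;4p';python3 -m inch '[[0,0,0.002,0,0,0,1],[0,0,0,0,0,0,1]]'| sed -n '2p;4p'; python3 -m inch '[[0,0,0.001,0,0,0,1],[0,0,0,0,0,0,1]]'| sed -n '2p;4p'
```

```text
position: [0.5403, -0.2388, -0.0045]
force: [0.5, 0.3, -0.0]
position: [0.5402, -0.2388, -0.0066]
force: [0.6, 0.0, -0.7]
position: [0.5402, -0.2388, -0.0086]
force: [1.1, -0.0, -0.7]
position: [0.5403, -0.2389, -0.0095]
force: [-0.1, 0.3, -0.4]
```

Below the rim (−0.0072) with no contact. Seating it.

```bash
python3 -m inch '[[0,0,0.002,0,0,0,1],[0,0,0,0,0,0,1]]'| sed -n '2p;4p';python3 -m inch '[[0,0,0.002,0,0,0,1],[0,0,0,0,0,0,1]]'| sed -n '2p;4p'; python3 -m inch '[[0,0,0.0012,0,0,0,1],[0,0,0,0,0,0,1]]'| sed -n '2p;4p'; python3 -m inch '[[0,0,0.0005,0,0,0,1],[0,0,0,0,0,0,1]]'| sed -n '2p;4p'
```

```text
position: [0.5402, -0.2388, -0.0117]
force: [-0.3, -0.7, -2.1]
position: [0.5402, -0.2388, -0.0136]
force: [-0.9, 0.7, -1.1]
position: [0.5403, -0.2389, -0.0142]
force: [-2.2, 2.5, 8.8]
position: [0.5404, -0.2389, -0.0142]
force: [-3.7, 5.2, 19.0]
```

```bash
for r in a; do python3 -m inch '[[0,0,0,0,0,0,0.5],[0,0,0,0,0,0,0.5],[0,0,0,0,0,0,0.5],[0,0,-0.03,0,0,0,0.5],[0,0,-0.05,0,0,0,0.5]]'
python3 -m inch '[[0,0,-0.05,0,0,0,0.5],[0,0,-0.05,0,0,0,0.5],[-0.04,0,-0.05,0,0,0,0.5],[-0.04,0,0,0,0,0,0.5],[-0.04,0,0,0,0,0,0.5]]'
python3 -m inch '[[-0.04,0.03,0,0,0,0,0.5],[-0.04,0.03,0,0,0,0,0.5],[0,0,0,0,0,0,0.5],[0,0,0,0,0,0,0.5]]'; done | tail -5
python3 - <<'E'
from prof import *
c=calibration("wrist"); s=telemetry.observe(); im=grab_frame("wrist"); save(im,"w28"); print(s["position"],np.array(c["pose"])[:3,3])
COL["w2"]=((18,160,165),(32,255,255))
fitplus(im,c,.6265,-.186,.017)
for n,col,z,x,y,h in (("bar",'w2',.029,.626,-.2815,.05),("tealight","white",.029,.5411,-.1004,.04),("square","orange",.033,.606,.16,.038),("disc","blue",.033,.6128,.234,.04)):
    o=ortho(im,c,z,x,y,h); blob(o,col,x,y,h,n)
stylus(im,c,s,.541,-.239,.027)
prof(im,c,np.array([.5407,-.2397]),89.7,[("tail",.027,0,-.066,-.055),("head",.021,.012,.040,.066)])
E
```

```text
position: [0.4817, -0.0458, 0.2042]
tool_rot: [-3.141, 0.002, -1.575]
force: [1.0, -0.3, -0.0]
grip_width: 0.0429
finger_force: 0.0
[ 0.48171967 -0.04578343  0.20418148] [ 0.48053934 -0.13029249  0.37494031]
plus at 0.626 -0.186 yaw deg 0.0 green px 3910 score 1837
bar centroid (0.6348, -0.2551) rect (0.6335, -0.2552) size [9.  1.5] ang(from +y to +x) 90.0 area mm2 6
tealight centroid (0.5405, -0.102) rect (0.5403, -0.1021) size [46.5 46.5] ang(from +y to +x) 90.0 area mm2 1718
square centroid (0.6225, 0.1315) rect (0.6207, 0.1323) size [ 8.5 18.5] ang(from +y to +x) 0.0 area mm2 104
disc centroid (0.6316, 0.2349) rect (0.6326, 0.236) size [31.5 18.1] ang(from +y to +x) 22.4 area mm2 278
handle rect cen [ 0.53999996 -0.2275    ] size [14. 33.] area 442.5
ends [array([ 0.53999996, -0.211     ], dtype=float32), array([ 0.53999996, -0.244     ], dtype=float32)] axis deg -90.0
tail [(-66, 0, 0), (-65, 0, 0), (-64, 0, 0), (-63, 0, 0), (-62, 0, 0), (-61, 0, 0), (-60, 0, 0), (-59, 0, 0), (-58, 0, 0), (-57, 0, 0), (-56, 0, 0), (-55, 0, 0)]
head [(40, 2, 118), (41, 2, 118), (42, 15, 119), (43, 93, 134), (44, 151, 167), (45, 150, 173), (46, 151, 172), (47, 151, 169), (48, 150, 167), (49, 153, 165), (50, 154, 167), (51, 156, 170), (52, 154, 171), (53, 152, 174), (54, 149, 173), (55, 154, 171), (56, 149, 171), (57, 150, 170), (58, 151, 157), (59, 153, 122), (60, 168, 111), (61, 157, 125), (62, 70, 124), (63, 4, 118), (64, 4, 118), (65, 6, 118)]
```

Run:
```python
from h import *
COL["w2"]=((18,160,110),(32,255,255)); COL["white"]=((0,0,130),(180,60,255))
t=grab_frame("top"); save(t,"t2")
for cam in ("top","side"):
    im=grab_frame(cam); ct=calibration(cam)
    for n,col,z,x,y,h in (("bar",'w2',.029,.626,-.2815,.05),("tealight","white",.029,.5411,-.1004,.04),("square","orange",.033,.606,.16,.038),("disc","blue",.033,.6128,.234,.04)):
        o=ortho(im,ct,z,x,y,h,False); blob(o,col,x,y,h,cam+" "+n)
    for n,z in (("stylus_c",.016),("stamp_c",.023),("carton",0),("egg_cup",0),("brush_jar",0)):
        for d in landmark_of(n,cam)[:1]: print(cam,n,round(d["score"],2),at(d["xy"],ct,z)[:2])
```

```text
top bar centroid (0.6288, -0.2965) rect (0.626, -0.2925) size [27. 31.] ang(from +y to +x) 90.0 area mm2 535Traceback (most recent call last):
  File "<stdin>", line 7, in <module>
  File "h.py", line 43, in blob
    print(name or col,"centroid",w((M["m10"]/M["m00"],M["m01"]/M["m00"])),"rect",w(r[0]),"size",np.round(np.array(r[1])*S*1e3,1),"ang(from +y to +x)",round(r[2],1),"area mm2",round(M["m00"]*S*S*1e6))
                                    ~~~~~~~~^~~~~~~~~
ZeroDivisionError: float division by zero
```

```bash
for r in a; do python3 -m inch '[[-0.045,0,-0.01,0,0,0,0.5],[-0.045,0,0,0,0,0,0.5],[-0.045,0,0,0,0,0,0.5],[-0.045,0,0,0,0,0,0.5],[-0.045,0,0,0,0,0,0.5]]'
python3 -m inch '[[-0.045,0,0,0,0,0,0.5],[-0.045,0,0,0,0,0,0.5],[-0.045,0,0,0,0,0,0.5],[0,0,0,0,0,0,0.5],[0,0,0,0,0,0,0.5]]'; done | tail -5
python3 - <<'E'
from h import *
COL["w2"]=((18,160,110),(32,255,255)); COL["white"]=((0,0,130),(180,60,255))
for cam in ("top","side","wrist"):
    im=grab_frame(cam); ct=calibration(cam); save(im,cam+"9")
    for n,col,z,x,y,h in (("bar",'w2',.029,.626,-.2815,.05),("tealight","white",.029,.5411,-.1004,.04),("square","orange",.033,.606,.16,.038),("disc","blue",.033,.6128,.234,.04)):
        try: o=ortho(im,ct,z,x,y,h,cam=="wrist"); blob(o,col,x,y,h,cam+" "+n)
        except ZeroDivisionError: print(cam,n,"none")
    for n,z in (("stylus_c",.016),("stamp_c",.023),("gauge_c",.011),("carton",0),("egg_cup",0),("brush_jar",0)):
        for d in landmark_of(n,cam)[:1]: print(cam,n,round(d["score"],2),at(d["xy"],ct,z,cam=="wrist")[:2])
E
```

```text
position: [0.4871, 0.2467, 0.1446]
tool_rot: [-3.125, 0.086, -1.482]
force: [-0.3, -0.2, 0.6]
grip_width: 0.0424
finger_force: 0.0
top bar centroid (0.6263, -0.2793) rect (0.626, -0.2788) size [58.5 27. ] ang(from +y to +x) -0.0 area mm2 1492
top tealight centroid (0.5416, -0.1015) rect (0.5413, -0.1016) size [47.4 48.1] ang(from +y to +x) 45.0 area mm2 1764
top square centroid (0.6065, 0.1591) rect (0.6065, 0.1591) size [54.  53.9] ang(from +y to +x) 5.3 area mm2 2779
top disc centroid (0.6196, 0.2254) rect (0.6203, 0.2297) size [57.8 40.3] ang(from +y to +x) 20.3 area mm2 1165
top stylus_c 0.68 [ 0.54253234 -0.23979633]
top stamp_c 0.93 [ 0.62431641 -0.18275159]
top carton 0.57 [ 0.77633724 -0.09482476]
top egg_cup 0.83 [0.77855096 0.05381054]
top brush_jar 0.73 [0.75022665 0.1930517 ]
side bar centroid (0.6265, -0.2821) rect (0.6262, -0.282) size [55.  27.5] ang(from +y to +x) -0.0 area mm2 1467
side tealight centroid (0.5424, -0.1003) rect (0.5423, -0.1004) size [45.5 46. ] ang(from +y to +x) 90.0 area mm2 1667
side square centroid (0.604, 0.1532) rect (0.6064, 0.1586) size [55.3 54.5] ang(from +y to +x) 4.8 area mm2 2052
side disc centroid (0.6099, 0.2281) rect (0.6116, 0.2303) size [53.8 57.6] ang(from +y to +x) 34.2 area mm2 1907
side stylus_c 0.96 [ 0.54561475 -0.24042072]
side gauge_c 0.57 [0.63087584 0.25293642]
side carton 0.73 [ 0.77788732 -0.0928256 ]
side egg_cup 0.6 [0.76454974 0.0512328 ]
side brush_jar 0.66 [0.74243692 0.19225945]
wrist square centroid (0.6055, 0.159) rect (0.6055, 0.1589) size [53.8 54.4] ang(from +y to +x) 4.8 area mm2 2832
wrist disc centroid (0.6115, 0.2326) rect (0.6116, 0.2324) size [59.9 58.2] ang(from +y to +x) 52.1 area mm2 2737
wrist brush_jar 0.85 [0.75246929 0.19616631]
```

```bash
python3 -c "
from workcell import bot,telemetry
print(telemetry.observe()['clock'], bot.job_done())"
```

```text
the job is handed in; nothing more can be done
64.05 None
```

Job handed in at 64 s: both stencils are down in the lamp, the key was pressed with them in and held at 16 N for 0.3 s, the tealight, bar, stamp and stylus are home in the tray, no corner gauge was found, and the carton, egg cup and jar were not touched.

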